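# Ease a dowelled gearbox cover off its housing with a wedge

## Task

The screws are out, but the aluminium cover of the small gearbox still sits tight on its two dowel pins. Take the brass wedge from the wooden tool block and work it down into the two pry slots at the top of the seam, a little at a time and from one end to the other, so that the cover comes off squarely, until the seam stands open 5 to 7 mm at both ends, the two within 1.5 mm of each other; never let one end get more than 3 mm ahead of the other, never press the wedge against either half with more than 17 N, and touch the gearbox with nothing but the wedge. Then stand the wedge back in its slot in the tool block, fully home, and leave the jar and the sanding block where they are.

Things in the scene. Friction and masses are not known exactly. Their poses are not given: they have to be found in the camera images.
- wedge: Upright wedge, point down. Origin: middle of the tip edge; z up the tool, x across its thickness, y its width; alike both ways round. Brass blade 22 mm wide (y), 2 mm thick at the tip, evenly growing to 11 mm at z 36 (1 mm per 4 mm), straight to z 45. Brass collar 30 x 36 mm, z 45 to 52. Orange handle 18 mm (x) by 26 mm (y), z 52 to 110, brass cap to 112: grip across x near z 80. 0.18 kg.
- tool_block: Fixed wooden block, 60 (x) x 100 (y) x 50 mm high, left or right of the gearbox (a dish of screws on the other side). Origin: middle of its underside, z up. Two short punches stand 20 mm out of its top at y +22 and +40 mm.
- wedge_slot (a point): Centre, at the block's top, of the wedge's slot: 16 mm (block x) by 28 mm (block y), right through. The wedge stands in it, its x along the block's x, its collar flat on the top, its tip 45 mm below this point, 5 mm above the bench.
- gearbox: Gearbox fixed to the bench on a dark steel plate, 160 x 176 mm. Origin: under the middle of the seam, at bench height; z up, y along the seam, x from the cover towards the blue ribbed drum. Fixed blue rear half at x 0 to 50 mm, aluminium cover against its -x face; both 156 mm wide (y), their top at z 92 mm.
- rear_half: The fixed blue half of the gearbox with its drum; same origin and axes as the gearbox.
- cover: Aluminium cover, 28 mm thick; same origin and axes as the gearbox when shut. It slides to the gearbox's -x and can skew about the vertical. Tight on two dowels, one below each slot: each end resists with about 10 N of friction plus 0.3 N per mm/s, and stays where it is left. Wedging in one slot opens that end; the other hardly moves. Pushing the wedge down takes 7 to 13 N.
- slot_l (a point): Middle of the left pry slot's mouth: gearbox x 0 (the rear half's seam face), y +48, z 92 mm; fixed, so the open slot's middle lies half the gap from here towards the cover. Slot 32 mm long (y), floor at z 50 mm, 1.5 mm deep in each half: its width (x) is 3 mm plus the gap; the top 4 mm flare at 45 degrees, 4 mm on each side.
- slot_r (a point): Middle of the right pry slot's mouth: gearbox x 0, y -48, z 92 mm; otherwise as the left one.
- gap_l (a joint): How far the seam is open at the left slot (gearbox y +48 mm), m; 0 is shut, 0.012 the stop. It starts at 0 to 0.0012. The blade's edges bed in: a slot opens 0.5 to 1.3 mm less than the blade's thickness at its throat (4 mm below the top) would give.
- gap_r (a joint): How far the seam is open at the right slot (gearbox y -48 mm), m; 0 is shut, 0.012 the stop. It starts at 0 to 0.0012; the blade beds in here as at the left.
- cover_skew (a joint): Skew of the cover, rad: (gap_l - gap_r) / 0.096; positive when the left end is ahead.
- jar_1: Clear jar with a red lid, 62 mm across, 86 mm high, a bystander near the red tool chest. Origin: middle of its underside.
- sanding_block: Brown sanding block, 64 x 96 x 24 mm, a bystander at the left, before the grinder. Origin: middle of its underside.
Not all that is in view belongs to the job. Leave any pink or turquoise look-alike of the wedge alone.

How it is judged:
By the outcome, as a careful person would: the job done as asked, in the order asked, and still so for the second after the job is handed in, with the robot touching nothing.
It also fails if it takes over 72 s, if anything falls off the work surface, if the arm or the gripper's body presses on something with over 40 N, if the wrist force passes 120 N, or if a joint passes its speed limit or range.

## Robot

A 7-joint arm with a two-finger parallel gripper is mounted at the origin on a cart in front of the work surface, level with it; the furniture and walls round the work are solid. World frame = base frame: x ahead of the robot, y to its left, z up, the work surface at z = 0. Lengths are in m, angles in rad, forces in N, time in s.
With the tool pointing down it reaches from about 0.4 to 0.85 m from the base axis. Payload 4.5 kg.
Tool frame: the origin (TCP) lies between the finger pads; the fingertips stand 19 mm ahead of it and the grasp point (between the pads) is the TCP (r.nose_length is the distance from the TCP to the fingertips, in m); z points along the fingers, x is the direction in which the jaws open and shut, and the axes are right-handed (so a half turn about z gives the same grasp; the last joint's range is limited). The gripper opens to 88 mm and grips with 3 to 60 N. Pads are 18 mm wide; open, the fingers measure 123 mm over their backs; the gripper's body (75 mm by 187 mm) begins 45 mm behind the grasp point.
Start: joints at [-1.3, 0.689, -0.195, 1.565, 0.157, 0.902, -0.215], TCP at [0.147, 0.608, 0.258] pointing down, gripper open.
Joint ranges: [-3.01, 3.01], [-0.46, 2.08], [-1.47, 1.51], [0.13, 2.56], [-1, 4.14], [0.04, 2.09], [-2.66, 2.66]. Speed limits (rad/s): [2.57, 2.57, 3.14, 3.14, 3.14, 3.14, 3.14].

## Interface

Orientations are given as a unit quaternion [x, y, z, w].
In Python, from plant import get_state, vision, r gives the robot as it stands.
- The arm moves only by the tool play_rows, never from a script. Its argument "deltas" is a list that holds one entry, the list of rows, each a list of 7 numbers: the gripper command: -1 is fully open, 1 is shut, values between are in proportion, then the shift along the tool's x, y, z normalised to -1 to 1, where 1 is 300 mm, then the turn, a rotation vector about the tool's x, y, z normalised to -1 to 1, where 1 is pi rad. A call has 1 to 5 rows; each row is the pose to reach, as a shift and turn from the pose measured when the call began, along the tool's axes at that moment, turning the shorter way round; what a row does not reach only later rows make up. A row lasts 1/8 s, in which the tool goes at most 62.5 mm and 10.7 degrees, less where a joint would pass 70% of its speed; a pose out of reach is approached as far as the arm can. A call with a number of a shift or a turn outside -1 to 1 is refused whole. A call with a gripper value outside its range is refused whole. The fingers move at their own pace and stop on an object; "force" is the grip in N (left out, the last holds). Time passes only in rows, so rows that repeat a pose let the fingers close. It gives the time, the measured TCP pose, the force and the opening at its end, in the units of the state.
- get_state(): the state, without advancing time (a new reading comes with each control period).
- vision.snapshot(name): name is "side" or "top" or "wrist"; returns the picture (420x560x3 uint8, red, green, blue); there is no depth.
- vision.camera_model(name): a dict with "vfov" (degrees; the focal length in pixels is half the picture's height over the tangent of half this angle, whatever the lens; pixels are square), "cx", "cy" (the principal point, pixels), "k1" (the pictures are not rectified: a ray, as slopes to the right and down, at radius r is drawn at 1 + k1 r^2 times it, then the intrinsics apply), "world_to_cam" (4x4, takes a point from world to camera coordinates). Camera axes: x right, y up, looking along -z (the intrinsics and any distortion apply to the point x, -y, -z); pixel columns grow to the right and rows downward; lengths in m; the calibration is good to about 2 mm. A picture is of the moment at which its call begins: read the wrist's pose just before it. camera_model takes no time and is no camera call; for the wrist camera it gives the pose at the moment of the call.
- r.finish_job(): hands the job in, once; it reports no verdict.
The state is a dict: "clock": time; "q": joint angles; "qd": joint speeds; "joint_torque": joint torques, N m; "tool_pos": TCP position; "eef_rot": TCP orientation; "contact_force": force on the tool from outside, world axes, zero at the start; "moment": the same for the moment, N m; "opening": opening from 0.0 (shut) to 1.0 (fully open).
Only numpy, scipy, OpenCV 4.12 (cv2) and the standard library are available. Lean on these libraries where they do the work, as an engineer would, in place of code of your own. Each camera call takes 0.05 s, during which the arm holds its last target.

## Working session

There is one attempt and no reset: what is moved stays moved. The work goes in short steps, Python scripts to look and compute and a tool call to move; the robot and the scene stay as the last step left them, time stands still between calls to the robot, and variables do not carry over. Pictures are saved under pics/ and viewed, and the job is handed in when it is done.

Besides the shell and the picture viewer there is one more tool, called after ">>>" by a JSON object that holds its "name" and its "arguments". play_rows: Moves the arm, as the interface text tells. Scaled input: -1 to 1 covers 300 mm each way for a shift and pi rad each way for a turn. Its arguments: {"type":"object","properties":{"deltas":{"type":"array"},"force":{"type":"number"}},"required":["deltas"]}

```bash
ls; mkdir -p pics; cat > h.py <<'E'
import numpy as np,cv2
from plant import get_state,vision,r
from scipy.spatial.transform import Rotation as R
def snap(n,f):
    m=vision.camera_model(n); p=vision.snapshot(n); cv2.imwrite('pics/'+f+'.png',p[:,:,::-1]); 
    np.save('pics/'+f+'.npy',np.array([m['vfov'],m['cx'],m['cy'],m['k1'],*np.array(m['world_to_cam']).ravel()]))
    return p
def model(f):
    a=np.load('pics/'+f+'.npy'); return a[0],a[1],a[2],a[3],a[4:].reshape(4,4)
def proj(f,P):
    v,cx,cy,k,T=model(f); F=210/np.tan(np.radians(v)/2)
    p=np.atleast_2d(P)@T[:3,:3].T+T[:3,3]; s=np.c_[p[:,0],-p[:,1]]/-p[:,2:3]
    s=s*(1+k*(s**2).sum(1,keepdims=True)); return s*F+[cx,cy]
def ray(f,uv):
    v,cx,cy,k,T=model(f); F=210/np.tan(np.radians(v)/2)
    d=(np.array(uv,float)-[cx,cy])/F; s=d.copy()
    for _ in range(30): s=d/(1+k*(s@s))
    c=np.array([s[0],-s[1],-1]); Rm=T[:3,:3]; return -Rm.T@T[:3,3], Rm.T@c
def atz(f,uv,z):
    o,d=ray(f,uv); return o+d*(z-o[2])/d[2]
def tri(obs):
    A=np.zeros((3,3));b=np.zeros(3)
    for f,uv in obs:
        o,d=ray(f,uv); d=d/np.linalg.norm(d); M=np.eye(3)-np.outer(d,d); A+=M;b+=M@o
    x=np.linalg.solve(A,b); return x,[proj(f,x)[0]-uv for f,uv in obs]
def crop(f,x0,y0,x1,y1,k,out):
    i=cv2.imread('pics/'+f+'.png')[y0:y1,x0:x1]; cv2.imwrite('pics/'+out+'.png',cv2.resize(i,None,fx=k,fy=k,interpolation=cv2.INTER_CUBIC))
E
python3 - <<'E'
from h import *
for n in['side','top','wrist']: snap(n,n+'0')
s=get_state(); print(s)
for n in['side','top','wrist']: print(model(n+'0'))
E
```

```text
pics
{'clock': 0.15, 'q': array([-1.30017844,  0.68975312, -0.19455879,  1.56602924,  0.15729832,
        0.90252612, -0.21508959]), 'qd': array([-1.34184196e-03, -5.52257354e-04,  2.66390919e-04, -3.34197711e-03,
       -6.84117014e-05, -8.84442893e-04, -4.44516364e-04]), 'joint_torque': array([-8.07355445e-04, -5.27855659e+01, -1.26857791e+00, -1.53585702e+01,
       -5.25516237e-02,  3.85263178e-03,  1.26065052e-04]), 'tool_pos': array([0.14654825, 0.60713987, 0.25713913]), 'eef_rot': array([ 7.85659868e-01,  6.18658334e-01, -4.94386965e-04,  4.41036597e-04]), 'contact_force': array([1.11927978, 0.28427174, 0.31144573]), 'moment': array([-0.06579349,  0.04656522, -0.01473338]), 'opening': 1.00162979362312}
(np.float64(51.49343424836406), np.float64(278.52619462763056), np.float64(202.8627357587929), np.float64(-0.003157374483351588), array([[-0.96582977, -0.25862335, -0.01693567,  0.47197998],
       [ 0.14493316, -0.59311441,  0.79196571, -0.06831117],
       [-0.21486561,  0.76244952,  0.61033065, -1.30400176],
       [ 0.        ,  0.        ,  0.        ,  1.        ]]))
(np.float64(42.601098165657774), np.float64(284.80630395584905), np.float64(214.2228578066779), np.float64(-0.017401236727069162), array([[-2.43744693e-02, -9.99698999e-01, -2.79225221e-03,
         1.39072397e-01],
       [ 9.84986212e-01, -2.44930473e-02,  1.70886669e-01,
        -4.79487117e-01],
       [-1.70903623e-01,  1.41494193e-03,  9.85286735e-01,
        -1.96120747e+00],
       [ 0.00000000e+00,  0.00000000e+00,  0.00000000e+00,
         1.00000000e+00]]))
(np.float64(60.85524480577979), np.float64(276.449953706115), np.float64(209.30671970831466), np.float64(-0.045635433201424894), array([[ 0.23423241,  0.97217991, -0.00118093, -0.62324969],
       [-0.9385184 ,  0.22580495, -0.26114238,  0.0363188 ],
       [-0.25361071,  0.06227633,  0.96529957, -0.38882601],
       [ 0.        ,  0.        ,  0.        ,  1.        ]]))
```

View pics/side0.png

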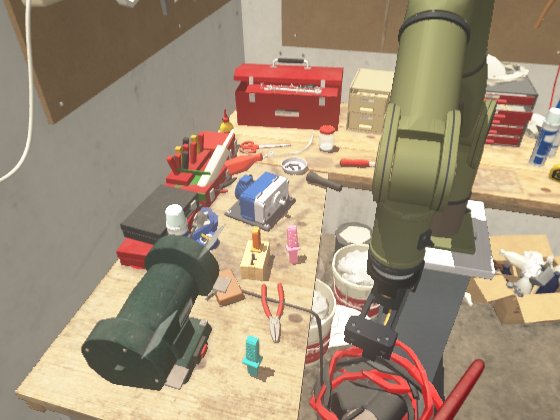

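View pics/top0.png

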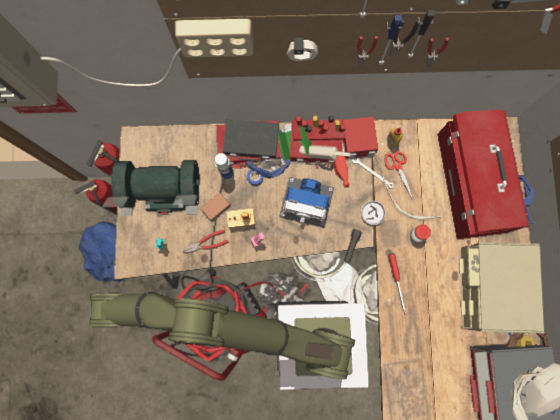

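View pics/wrist0.png

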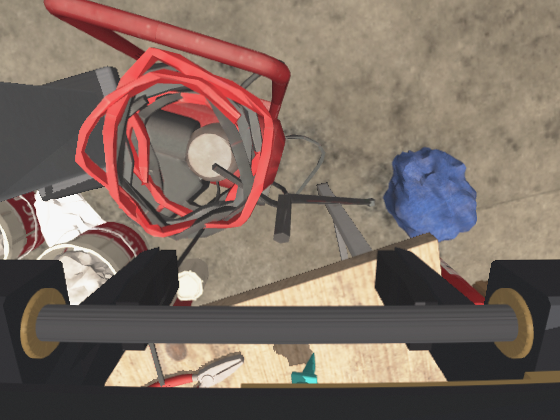

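The side view shows three wedge shapes: orange (257,238) standing in the wooden block, pink (292,243) and turquoise (252,350). By the description the orange one is the wedge. I'll take close crops to check it.

```bash
python3 - <<'E'
from h import *
crop('side0',205,160,335,300,5,'c1'); crop('top0',215,165,345,255,6,'c2')
E
```

```text
(no output)
```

View pics/c1.png

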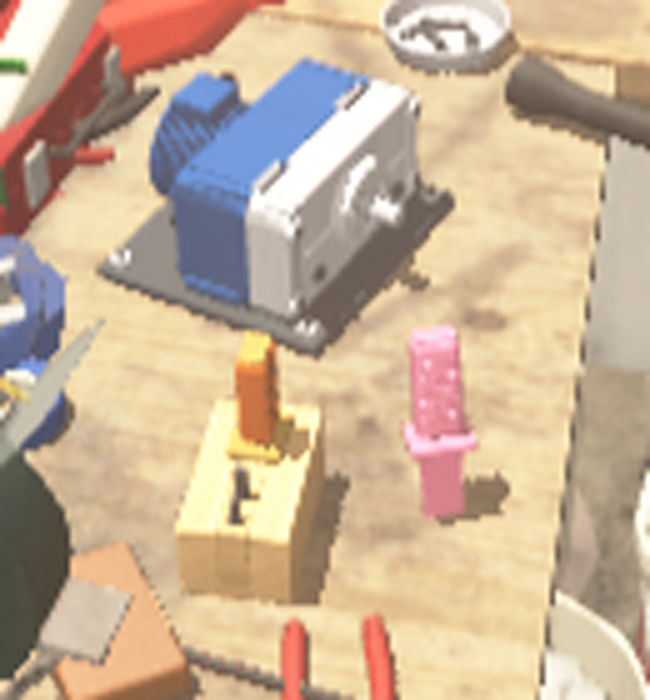

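View pics/c2.png

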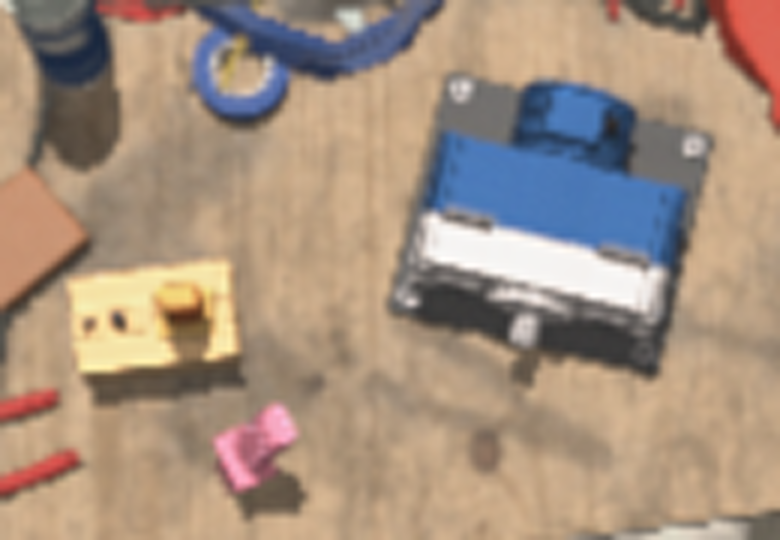

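The crop confirms it: orange handle and brass collar in the wooden block, with the punches beside it. The pink one stands alone on the bench. Now a rough localisation.

```bash
python3 - <<'E'
from h import *
c=lambda u,v:(215+u/6,165+v/6)
s=lambda u,v:(205+u/5,160+v/5)
print('cap',atz('top0',c(180,290),.117), tri([('top0',c(180,288)),('side0',s(257,338))]))
for p in[(68,280),(232,260),(240,358),(82,375)]: print('blk',atz('top0',c(*p),.05))
for p in[(445,135),(685,190)]: print('rear top',atz('top0',c(*p),.092))
for p in[(468,219),(625,254)]: print('slot',atz('top0',c(*p),.092))
for p in[(268,175),(350,95)]: print('slot side',atz('side0',s(*p),.092))
s=get_state(); print(R.from_quat(s['eef_rot']).as_matrix())
m=vision.camera_model('wrist'); T=np.array(m['world_to_cam']); Rt=R.from_quat(s['eef_rot']).as_matrix()
o=-T[:3,:3].T@T[:3,3]; print('cam in tool',Rt.T@(o-s['tool_pos'])); print('view dir tool',Rt.T@(-T[2,:3]), 'cam x',Rt.T@T[0,:3])
E
```

```text
cap [0.47643356 0.26964244 0.117     ] (array([0.47547149, 0.26908623, 0.12023813]), [array([0.09028413, 0.43835353]), array([-0.60767279, -0.11079442])])
blk [0.4962885  0.34370627 0.05      ]
blk [0.50632711 0.24219358 0.05      ]
blk [0.44491239 0.23816199 0.05      ]
blk [0.43674689 0.33544425 0.05      ]
rear top [0.57269261 0.10895404 0.092     ]
rear top [ 0.53488007 -0.03584967  0.092     ]
slot [0.52021966 0.09635718 0.092     ]
slot [0.49627853 0.00196753 0.092     ]
slot side [0.52229453 0.0961227  0.092     ]
slot side [0.49724177 0.00431056 0.092     ]
[[ 2.34523244e-01  9.72110485e-01 -2.31138063e-04]
 [ 9.72109613e-01 -2.34523344e-01 -1.30472274e-03]
 [-1.32254193e-03  8.12962768e-05 -9.99999122e-01]]
cam in tool [-0.00100406 -0.0667374  -0.12705714]
view dir tool [4.62985173e-04 2.61042288e-01 9.65327255e-01] cam x [ 9.99999878e-01 -2.89697819e-04 -4.01275042e-04]
```

```bash
cat >> h.py <<'E'
def togo(pos,yaw,pr=True):
    "yaw deg of tool x, tool straight down"
    s=get_state(); Rt=R.from_quat(s['eef_rot']); y=np.radians(yaw)
    Rg=R.from_matrix(np.array([[np.cos(y),np.sin(y),0],[np.sin(y),-np.cos(y),0],[0,0,-1.]]))
    d=Rt.inv().apply(np.array(pos)-s['tool_pos'])/.3; w=(Rt.inv()*Rg).as_rotvec()/np.pi
    if pr: print('shift',np.round(d,4),'turn',np.round(w,4),'t',round(s['clock'],2),'pos',np.round(s['tool_pos'],4),'F',np.round(s['contact_force'],2),'op',round(s['opening'],3))
    return d,w
E
python3 - <<'E'
from h import *
togo((.475,.235,.25),5.5)
togo((.31,.42,.25),41)
E
```

```text
shift [-0.9491  1.3552  0.0252] turn [3.000e-04 3.000e-04 3.941e-01] t 0.15 pos [0.1465 0.6071 0.2571] F [1.12 0.28 0.31] op 1.002
shift [-0.4786  0.6759  0.0245] turn [0.0002 0.0004 0.1969] t 0.15 pos [0.1465 0.6071 0.2571] F [1.12 0.28 0.31] op 1.002
```

>>> {"name": "play_rows", "arguments": {"deltas": [[[-1, -0.12, 0.17, 0.006, 0, 0, 0.05], [-1, -0.24, 0.34, 0.012, 0, 0, 0.1], [-1, -0.36, 0.51, 0.018, 0, 0, 0.15], [-1, -0.48, 0.68, 0.024, 0, 0, 0.2], [-1, -0.6, 0.85, 0.024, 0, 0, 0.25]]], "force": 30}}

```text
clock: 0.78
tool_pos: [0.3532, 0.3707, 0.2501]
eef_rot: [0.963, 0.269, -0.0, 0.001]
contact_force: [1.8, 0.5, 0.6]
opening: 1.002
```

```bash
python3 - <<'E'
from h import *
togo((.475,.235,.25),5.5)
print(get_state()['q'])
E
```

```text
shift [0.1134 0.5972 0.0008] turn [0.0004 0.0002 0.1425] t 0.78 pos [0.3532 0.3707 0.2501] F [1.83 0.55 0.65] op 1.002
[-0.89633843  0.55170279 -0.00585914  1.91637285  0.00605008  0.67481923
 -0.3623279 ]
```

>>> {"name": "play_rows", "arguments": {"deltas": [[[-1, 0.03, 0.2, 0, 0, 0, 0.05], [-1, 0.07, 0.4, 0, 0, 0, 0.1], [-1, 0.113, 0.597, 0, 0, 0, 0.142], [-1, 0.113, 0.597, 0, 0, 0, 0.142]]]}}

```text
clock: 1.27
tool_pos: [0.4785, 0.2296, 0.2503]
eef_rot: [0.999, 0.043, 0.001, 0.002]
contact_force: [-0.6, 1.2, -1.1]
opening: 1.0
```

```bash
python3 - <<'E'
from h import *
togo((.475,.235,.25),5.5)
snap('wrist','w1'); crop('w1',0,0,560,270,1.42,'w1c')
togo((.53,.03,.25),-14.8)
E
```

```text
shift [-0.0099 -0.0188  0.0009] turn [ 0.0015 -0.0006 -0.0029] t 1.27 pos [0.4785 0.2296 0.2503] F [-0.63  1.23 -1.09] op 1.0
shift [0.1161 0.6896 0.0019] turn [ 8.000e-04 -1.000e-04  1.118e-01] t 1.32 pos [0.4761 0.2328 0.2501] F [0.28 0.71 0.09] op 0.998
```

View pics/w1.png

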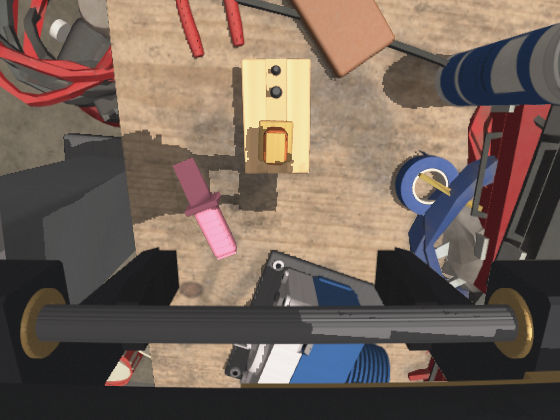

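```bash
python3 - <<'E'
from h import *
crop('w1',225,45,325,215,4,'w1b')
E
```

```text
(no output)
```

View pics/w1b.png

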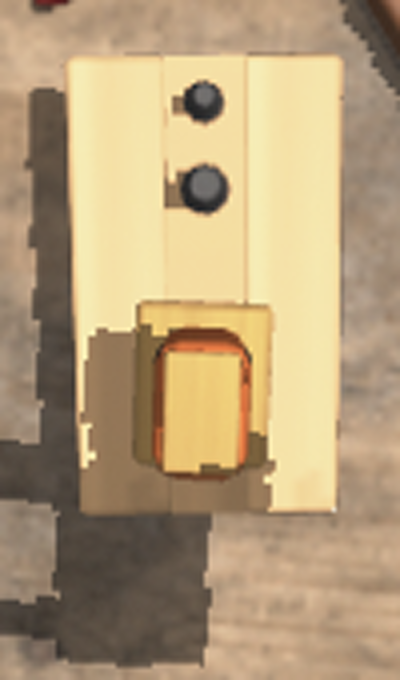

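>>> {"name": "play_rows", "arguments": {"deltas": [[[-1, 0.03, 0.17, 0, 0, 0, 0.03], [-1, 0.06, 0.34, 0, 0, 0, 0.06], [-1, 0.09, 0.51, 0, 0, 0, 0.09], [-1, 0.116, 0.69, 0, 0, 0, 0.112], [-1, 0.116, 0.69, 0, 0, 0, 0.112]]]}}

```text
clock: 1.95
tool_pos: [0.5302, 0.0263, 0.2506]
eef_rot: [0.991, -0.132, 0.0, 0.002]
contact_force: [-0.5, 1.0, -0.1]
opening: 0.997
```

```bash
python3 - <<'E'
from h import *
togo((.53,.03,.25),-14.8)
snap('wrist','w2'); crop('w2',0,0,560,270,1.42,'w2c')
E
```

```text
shift [-0.0039 -0.0119  0.002 ] turn [ 0.0014 -0.0005 -0.002 ] t 1.95 pos [0.5302 0.0263 0.2506] F [-0.49  0.95 -0.08] op 0.997
```

View pics/w2.png

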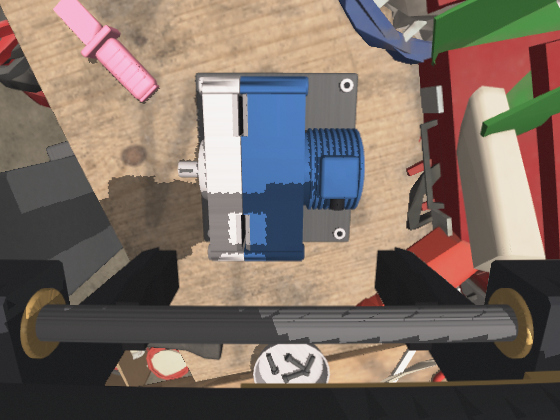

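```bash
python3 - <<'E'
from h import *
crop('w2',180,60,380,270,3.7,'w2b')
crop('w2',215,80,265,150,9,'w2s1'); crop('w2',215,200,265,265,9,'w2s2')
from scipy.optimize import least_squares
c=lambda u,v:np.array((225+u/4,45+v/4))-.5+.125
loc=np.array([[-30,50,50],[30,50,50],[30,-50,50],[-30,-50,50],[0,40,70],[0,22,70]])/1000
obs=np.array([c(*p) for p in [(68,57),(342,57),(337,512),(80,512),(206,98),(208,186)]])
def f(p):
    th=p[2]; M=np.array([[np.cos(th),-np.sin(th)],[np.sin(th),np.cos(th)]])
    P=np.c_[loc[:,:2]@M.T+p[:2],loc[:,2]]
    return (proj('w1',P)-obs).ravel()
s=least_squares(f,[.47,.29,.09],x_scale=[.01,.01,.1]); print(s.x,np.degrees(s.x[2]),s.fun.reshape(-1,2).round(1))
th=s.x[2]
cap=[c(*p) for p in[(165,350),(240,350),(242,472),(164,472)]]
q=np.array([atz('w1',p,.117) for p in cap]);print(q*1000, q.mean(0))
print('size',np.linalg.norm(q[1]-q[0]),np.linalg.norm(q[2]-q[1]), 'yaw',np.degrees(np.arctan2(*(q[1]-q[2])[[1,0]]))-90)
col=[c(*p) for p in[(137,302),(272,305),(268,470),(135,466)]]
q=np.array([atz('w1',p,.057) for p in col]);print(q*1000, q.mean(0))
E
```

```text
[0.47334374 0.28999892 0.09261836] 5.306641239794688 [[-0.6 -0.2]
 [ 1.  -0.6]
 [ 0.3  1. ]
 [-0.4  1.4]
 [ 0.  -1.1]
 [-0.3  0. ]]
[[466.50703931 280.90223487 117.        ]
 [479.83602524 282.06666536 117.        ]
 [482.22704795 260.35606983 117.        ]
 [468.06836971 259.1205783  117.        ]] [0.47415962 0.27061139 0.117     ]
size 0.013379752026046151 0.02184186228106305 yaw 6.284748577548129
[[458.25753527 287.15274666  57.        ]
 [487.61323864 289.07887027  57.        ]
 [490.26807071 253.10126827  57.        ]
 [460.49783542 251.40547104  57.        ]] [0.47415917 0.27018459 0.057     ]
```

View pics/w2b.png

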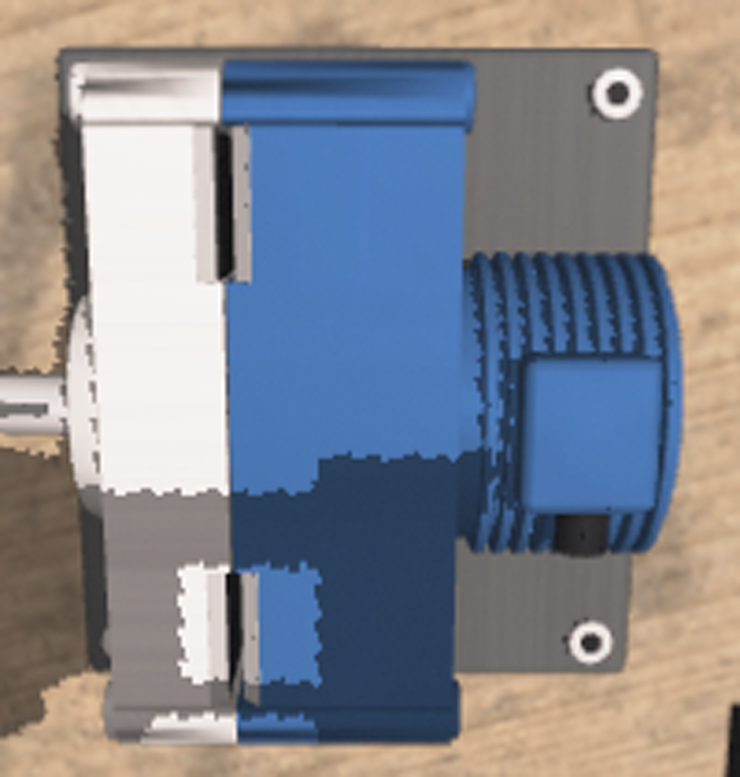

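View pics/w2s1.png

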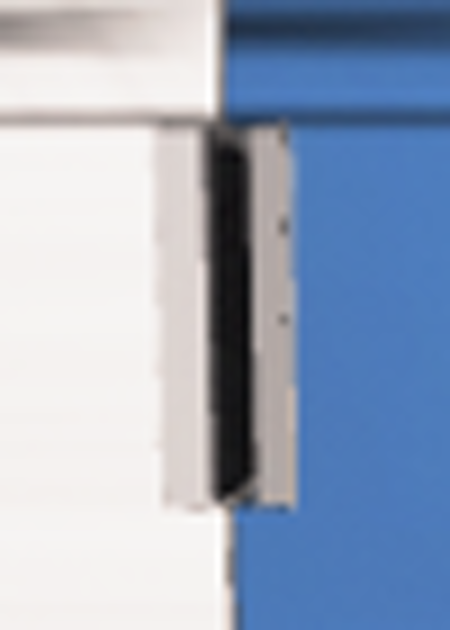

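View pics/w2s2.png

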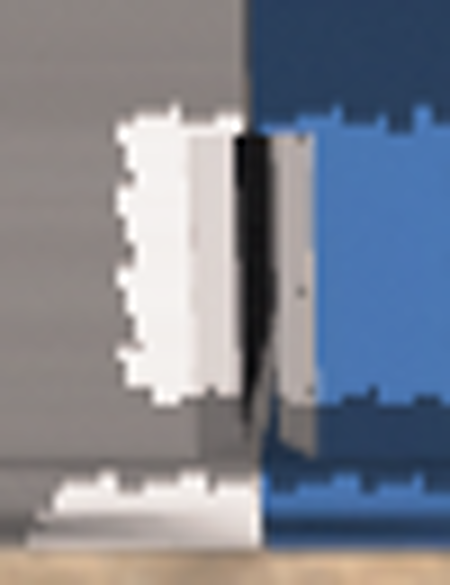

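```bash
python3 - <<'E'
from h import *
from scipy.optimize import least_squares
c1=lambda u,v:(215+u/9-.45,80+v/9-.45); c2=lambda u,v:(215+u/9-.45,200+v/9-.45)
obs=np.array([c1(288,122),c1(296,507),c2(313,133),c2(316,457),c1(155,122),c1(165,508),c2(188,133),c2(197,457)])
def P(p):
    gl=lambda y:(p[3]+p[4])/2+(p[3]-p[4])/.096*y
    L=np.array([[.0055,y,.092] for y in(.064,.032,-.032,-.064)]+[[-.0055-gl(y),y,.092] for y in(.064,.032,-.032,-.064)])
    th=p[2]; M=np.array([[np.cos(th),-np.sin(th)],[np.sin(th),np.cos(th)]])
    return np.c_[L[:,:2]@M.T+p[:2],L[:,2]]
s=least_squares(lambda p:(proj('w2',P(p))-obs).ravel(),[.508,.05,-.25,0,0],x_scale=[.01,.01,.1,.001,.001])
p=s.x;print(p,np.degrees(p[2]),s.fun.reshape(-1,2).round(1))
th=p[2]; M=np.array([[np.cos(th),-np.sin(th)],[np.sin(th),np.cos(th)]])
print('L',M@[-p[3]/2,.048]+p[:2],'R',M@[-p[4]/2,-.048]+p[:2])
print(proj('top0',[[*(M@[0,.048]+p[:2]),.092],[*(M@[0,-.048]+p[:2]),.092]]),(215+468/6,165+219/6),(215+625/6,165+254/6))
togo((.474,.2704,.16),5.3); togo((.474,.2704,.085),5.3)
E
```

```text
[ 5.07425318e-01  4.88358376e-02 -2.63933887e-01  3.75953086e-04
  4.34919061e-04] -15.122297768481216 [[ 0.1  0.3]
 [ 0.   0. ]
 [-0.3 -0.2]
 [ 0.2 -0.2]
 [-0.   0.4]
 [ 0.1 -0.1]
 [-0.1 -0.1]
 [ 0.1 -0.2]]
L [0.5197661  0.09522269] R [0.49469314 0.00255475]
[[293.32725713 201.56541594]
 [319.0339882  207.70927504]] (293.0, 201.5) (319.1666666666667, 207.33333333333334)
shift [-0.3856 -0.7285  0.2997] turn [ 7.000e-04  1.000e-04 -1.121e-01] t 2.0 pos [0.5297 0.0297 0.2504] F [-0.94  0.61 -0.18] op 1.002
shift [-0.3856 -0.7291  0.5497] turn [ 7.000e-04  1.000e-04 -1.121e-01] t 2.0 pos [0.5297 0.0297 0.2504] F [-0.94  0.61 -0.18] op 1.002
```

```bash
python3 - <<'E'
from h import *
for p in[(185,165),(200,205),(190,208),(225,250)]: print(atz('w1',p,.015).round(3),atz('w1',p,.08).round(3))
for p in[(75,0),(100,40),(147,92)]: print(atz('w2',p,.015).round(3),atz('w2',p,.1).round(3))
E
```

```text
[0.385 0.235 0.015] [0.4   0.246 0.08 ]
[0.401 0.194 0.015] [0.414 0.213 0.08 ]
[0.391 0.19  0.015] [0.406 0.209 0.08 ]
[0.43  0.146 0.015] [0.438 0.173 0.08 ]
[0.394 0.238 0.015] [0.43  0.204 0.1  ]
[0.404 0.199 0.015] [0.438 0.173 0.1  ]
[0.431 0.141 0.015] [0.459 0.13  0.1  ]
```

>>> {"name": "play_rows", "arguments": {"deltas": [[[-0.14, -0.09, -0.18, 0, 0, 0, -0.03], [-0.14, -0.18, -0.36, 0.05, 0, 0, -0.06], [-0.14, -0.27, -0.54, 0.1, 0, 0, -0.09], [-0.14, -0.386, -0.729, 0.15, 0, 0, -0.112], [-0.14, -0.386, -0.729, 0.15, 0, 0, -0.112]]]}}

```text
clock: 2.62
tool_pos: [0.4686, 0.2795, 0.2036]
eef_rot: [0.999, 0.054, -0.003, -0.001]
contact_force: [0.3, -0.7, 0.2]
opening: 0.57
```

```bash
python3 - <<'E'
from h import *
togo((.4742,.2704,.085),5.3)
E
```

```text
shift [0.0173 0.033  0.395 ] turn [-0.0007  0.0016  0.0048] t 2.62 pos [0.4686 0.2795 0.2036] F [ 0.25 -0.71  0.23] op 0.57
```

>>> {"name": "play_rows", "arguments": {"deltas": [[[-0.14, 0.017, 0.033, 0.1, 0, 0, 0.004], [-0.14, 0.017, 0.033, 0.22, 0, 0, 0.004], [-0.14, 0.017, 0.033, 0.33, 0, 0, 0.004], [-0.14, 0.017, 0.033, 0.395, 0, 0, 0.004], [-0.14, 0.017, 0.033, 0.395, 0, 0, 0.004]]]}}

```text
clock: 3.25
tool_pos: [0.4721, 0.2711, 0.0839]
eef_rot: [0.999, 0.049, -0.004, -0.001]
contact_force: [-0.4, 0.2, 0.7]
opening: 0.572
```

```bash
python3 - <<'E'
from h import *
togo((.4742,.2704,.085),5.3)
snap('wrist','w3')
E
```

```text
shift [ 0.0066  0.0031 -0.0036] turn [-0.0006  0.0028  0.0016] t 3.25 pos [0.4721 0.2711 0.0839] F [-0.35  0.15  0.65] op 0.572
```

View pics/w3.png

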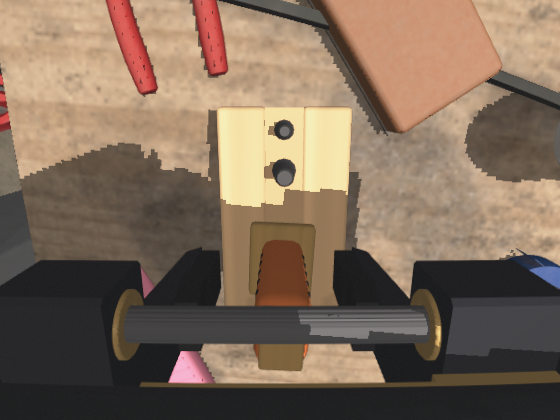

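>>> {"name": "play_rows", "arguments": {"deltas": [[[-0.14, 0.0066, 0.003, -0.0035, 0, 0.0028, 0.0015], [1, 0.0066, 0.003, -0.0035, 0, 0.0028, 0.0015], [1, 0.0066, 0.003, -0.0035, 0, 0.0028, 0.0015], [1, 0.0066, 0.003, -0.0035, 0, 0.0028, 0.0015], [1, 0.0066, 0.003, -0.0035, 0, 0.0028, 0.0015]]], "force": 50}}

```text
clock: 3.92
tool_pos: [0.4748, 0.2705, 0.0861]
eef_rot: [0.999, 0.046, 0.001, -0.001]
contact_force: [-1.3, -0.7, 2.8]
opening: 0.201
```

```bash
python3 - <<'E'
from h import *
togo((.4742,.2704,.085),5.3)
togo((.4742,.2704,.205),5.3)
print(get_state()['moment'])
E
```

```text
shift [-0.0022  0.      0.0038] turn [-0.0008 -0.0005 -0.0001] t 3.92 pos [0.4748 0.2705 0.0861] F [-1.28 -0.74  2.75] op 0.201
shift [-0.0015 -0.0009 -0.3962] turn [-0.0008 -0.0005 -0.0001] t 3.92 pos [0.4748 0.2705 0.0861] F [-1.28 -0.74  2.75] op 0.201
[-0.12470044  0.30445867 -0.01386262]
```

>>> {"name": "play_rows", "arguments": {"deltas": [[[1, 0, 0, -0.08, 0, 0, 0], [1, 0, 0, -0.18, 0, 0, 0], [1, 0, 0, -0.3, 0, 0, 0], [1, 0, 0, -0.4, 0, 0, 0], [1, 0, 0, -0.4, 0, 0, 0]]]}}

```text
clock: 4.55
tool_pos: [0.4758, 0.2707, 0.2077]
eef_rot: [0.999, 0.046, 0.003, -0.002]
contact_force: [0.7, -0.9, -1.8]
opening: 0.201
```

```bash
python3 - <<'E'
from h import *
togo((.5198,.0952,.205),-15.1)
print(get_state()['moment'])
E
```

```text
shift [0.0923 0.596  0.0068] turn [-0.0017 -0.0015  0.1132] t 4.55 pos [0.4758 0.2707 0.2077] F [ 0.71 -0.94 -1.85] op 0.201
[-0.05884714  0.06618286  0.04104509]
```

>>> {"name": "play_rows", "arguments": {"deltas": [[[1, 0.02, 0.15, 0, 0, 0, 0.03], [1, 0.045, 0.3, 0, 0, 0, 0.06], [1, 0.07, 0.45, 0, 0, 0, 0.09], [1, 0.092, 0.596, 0.006, -0.001, -0.001, 0.113], [1, 0.092, 0.596, 0.006, -0.001, -0.001, 0.113]]]}}

```text
clock: 5.18
tool_pos: [0.5196, 0.0901, 0.2037]
eef_rot: [0.991, -0.135, -0.0, 0.001]
contact_force: [-1.3, 0.4, -2.3]
opening: 0.203
```

```bash
python3 - <<'E'
from h import *
togo((.5198,.0952,.178),-15.1)
snap('wrist','w4');snap('side','s4')
crop('s4',200,130,320,250,5,'s4c')
togo((.5198,.0952,.178),-15.1)
s=get_state();print(R.from_quat(s['eef_rot']).as_matrix()[:,2],s['moment'])
E
```

```text
shift [-0.0038 -0.0169  0.0855] turn [ 0.0007 -0.     -0.0023] t 5.17 pos [0.5196 0.0901 0.2037] F [-1.29  0.38 -2.28] op 0.203
shift [ 0.0031 -0.0011  0.0862] turn [-0.0004  0.0005  0.0001] t 5.28 pos [0.5188 0.0951 0.2039] F [-0.11  1.31 -3.33] op 0.203
[-0.00104454  0.00164787 -0.9999981 ] [0.05421672 0.11719465 0.05816483]
```

View pics/w4.png

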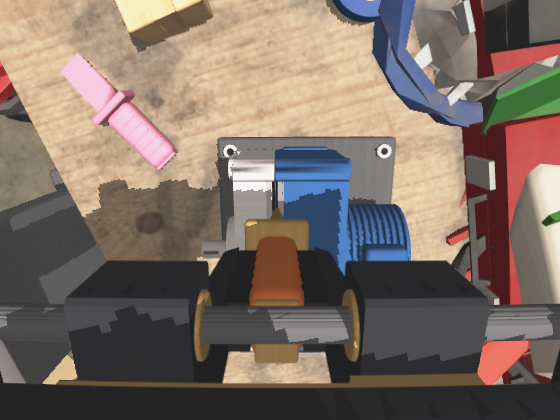

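View pics/s4c.png

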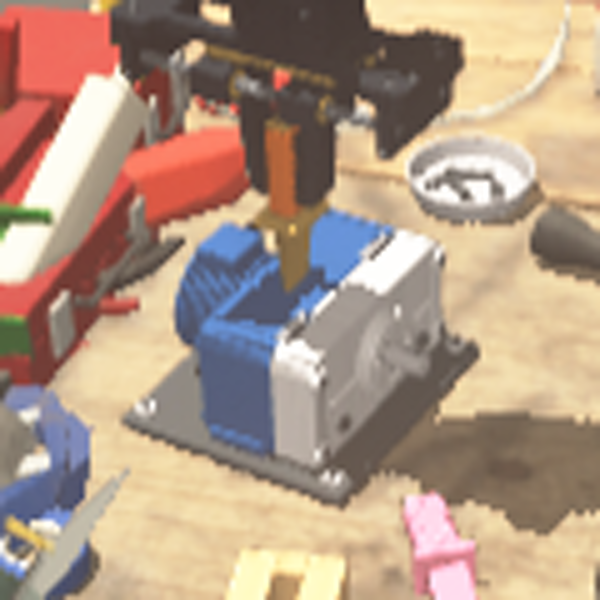

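>>> {"name": "play_rows", "arguments": {"deltas": [[[1, 0.003, -0.001, 0.03, 0, 0, 0], [1, 0.003, -0.001, 0.07, 0, 0, 0], [1, 0.003, -0.001, 0.1, 0, 0, 0], [1, 0.003, -0.001, 0.11, 0, 0, 0], [1, 0.003, -0.001, 0.11, 0, 0, 0]]]}}

```text
clock: 5.9
tool_pos: [0.5197, 0.0952, 0.1706]
eef_rot: [0.991, -0.131, -0.001, -0.001]
contact_force: [0.0, -0.5, -1.8]
opening: 0.2
```

```bash
cat >> h.py <<'E'
YAW=-15.1
def gf():
    s=get_state(); a=np.radians(YAW); M=np.array([[np.cos(a),np.sin(a)],[-np.sin(a),np.cos(a)]])
    print('gearbox-frame F',(M@s['contact_force'][:2]).round(2),s['contact_force'][2].round(2),'mom',(M@s['moment'][:2]).round(3),'pos',(M@(s['tool_pos'][:2]-[.50743,.04884])*1e3).round(2), 'tipz',round((s['tool_pos'][2]-.0811)*1e3,2),'t',round(s['clock'],2))
E
python3 - <<'E'
from h import *
gf();togo((.5198,.0952,.168),-15.1)
E
```

```text
gearbox-frame F [ 0.18 -0.5 ] -1.79 mom [-0.096  0.058] pos [-0.25 47.98] tipz 89.54 t 5.9
shift [0.0004 0.     0.0088] turn [-0.0004  0.0005  0.0001] t 5.9 pos [0.5197 0.0952 0.1706] F [ 0.05 -0.53 -1.79] op 0.2
```

>>> {"name": "play_rows", "arguments": {"deltas": [[[1, 0, 0, 0.005, 0, 0, 0], [1, 0, 0, 0.01, 0, 0, 0], [1, 0, 0, 0.015, 0, 0, 0], [1, 0, 0, 0.019, 0, 0, 0], [1, 0, 0, 0.019, 0, 0, 0]]]}}

```text
clock: 6.52
tool_pos: [0.5196, 0.0952, 0.1648]
eef_rot: [0.991, -0.131, -0.001, -0.001]
contact_force: [0.8, 0.1, -2.6]
opening: 0.2
```

```bash
python3 - <<'E'
from h import *
gf()
E
```

```text
gearbox-frame F [0.78 0.35] -2.63 mom [-0.04   0.127] pos [-0.33 47.94] tipz 83.73 t 6.53
```

>>> {"name": "play_rows", "arguments": {"deltas": [[[1, 0, 0, 0.004, 0, 0, 0], [1, 0, 0, 0.008, 0, 0, 0], [1, 0, 0, 0.012, 0, 0, 0], [1, 0, 0, 0.016, 0, 0, 0], [1, 0, 0, 0.016, 0, 0, 0]]]}}

```text
clock: 7.15
tool_pos: [0.5197, 0.0952, 0.16]
eef_rot: [0.991, -0.131, -0.001, -0.001]
contact_force: [0.7, -0.2, -2.5]
opening: 0.198
```

```bash
python3 - <<'E'
from h import *
gf()
E
```

```text
gearbox-frame F [ 0.7  -0.02] -2.47 mom [-0.044 -0.065] pos [-0.2  48.01] tipz 78.93 t 7.15
```

>>> {"name": "play_rows", "arguments": {"deltas": [[[1, 0, 0, 0.004, 0, 0, 0], [1, -0.0005, 0, 0.008, 0, 0, 0], [1, -0.001, 0, 0.012, 0, 0, 0], [1, -0.0015, 0, 0.015, 0, 0, 0], [1, -0.0015, 0, 0.015, 0, 0, 0]]]}}

```text
clock: 7.78
tool_pos: [0.5195, 0.0955, 0.1565]
eef_rot: [0.991, -0.131, -0.0, -0.001]
contact_force: [-1.9, -0.3, 9.0]
opening: 0.199
```

```bash
python3 - <<'E'
from h import *
gf()
E
```

```text
gearbox-frame F [-1.8  -0.75] 9.02 mom [-0.149  0.444] pos [-0.51 48.23] tipz 75.36 t 7.78
```

>>> {"name": "play_rows", "arguments": {"deltas": [[[1, 0, 0, -0.015, 0, 0, 0], [1, 0, 0, -0.04, 0, 0, 0], [1, 0, 0, -0.065, 0, 0, 0], [1, 0, 0, -0.09, 0, 0, 0], [1, 0, 0, -0.09, 0, 0, 0]]]}}

```text
clock: 8.4
tool_pos: [0.5199, 0.0956, 0.1841]
eef_rot: [0.991, -0.131, 0.0, -0.001]
contact_force: [0.5, -0.4, -2.6]
opening: 0.198
```

```bash
python3 - <<'E'
from h import *
gf();togo((.4947,.0026,.181),-15.1)
E
```

```text
gearbox-frame F [ 0.6  -0.29] -2.57 mom [-0.07   0.095] pos [-0.11 48.37] tipz 103.05 t 8.4
shift [-0.0006  0.3211  0.0097] turn [-0.0008 -0.0001  0.0002] t 8.4 pos [0.5199 0.0956 0.1841] F [ 0.5  -0.43 -2.57] op 0.198
```

>>> {"name": "play_rows", "arguments": {"deltas": [[[1, 0, 0.06, 0.004, 0, 0, 0], [1, 0, 0.15, 0.006, 0, 0, 0], [1, 0, 0.24, 0.008, 0, 0, 0], [1, 0, 0.3, 0.01, 0, 0, 0], [1, -0.0005, 0.321, 0.01, 0, 0, 0]]]}}

```text
clock: 9.02
tool_pos: [0.4941, 0.0009, 0.1808]
eef_rot: [0.991, -0.132, 0.0, -0.001]
contact_force: [0.5, 0.7, -3.3]
opening: 0.197
```

```bash
python3 - <<'E'
from h import *
gf()
snap('wrist','w5'); crop('w5',200,60,340,280,3.5,'w5c')
gf();togo((.4947,.0026,.170),-15.1)
E
```

```text
gearbox-frame F [0.32 0.82] -3.29 mom [-0.073  0.032] pos [ -0.33 -49.76] tipz 99.69 t 9.03
gearbox-frame F [-0.49 -0.03] -2.23 mom [-0.127  0.01 ] pos [ -0.26 -49.64] tipz 99.74 t 9.07
shift [ 0.     -0.0055  0.0362] turn [-0.0006  0.     -0.0005] t 9.07 pos [0.4942 0.001  0.1808] F [-0.48  0.1  -2.23] op 0.202
```

View pics/w5c.png

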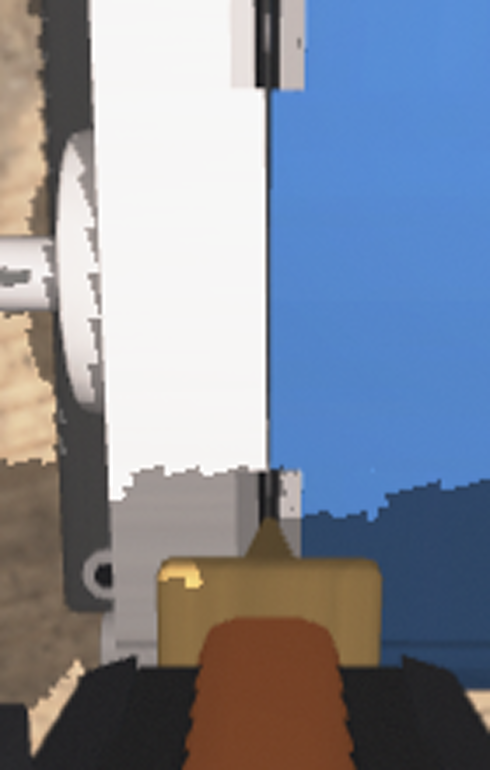

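>>> {"name": "play_rows", "arguments": {"deltas": [[[1, 0, -0.005, 0.012, 0, 0, 0], [1, 0, -0.005, 0.026, 0, 0, 0], [1, 0, -0.005, 0.038, 0, 0, 0], [1, 0, -0.005, 0.048, 0, 0, 0], [1, 0, -0.005, 0.053, 0, 0, 0]]]}}

```text
clock: 9.7
tool_pos: [0.4946, 0.0026, 0.1647]
eef_rot: [0.991, -0.132, -0.0, -0.001]
contact_force: [0.2, -0.0, -2.7]
opening: 0.199
```

```bash
python3 - <<'E'
from h import *
gf()
E
```

```text
gearbox-frame F [0.19 0.  ] -2.69 mom [-0.129  0.028] pos [ -0.34 -48.02] tipz 83.56 t 9.7
```

Target here is d≈19.6 mm (tip z 68.4), with x falling to about −1.2.

>>> {"name": "play_rows", "arguments": {"deltas": [[[1, 0, 0, 0.005, 0, 0, 0], [1, 0, 0, 0.01, 0, 0, 0], [1, 0, 0, 0.015, 0, 0, 0], [1, -0.0003, 0, 0.019, 0, 0, 0], [1, -0.0007, 0, 0.023, 0, 0, 0]]]}}

```text
clock: 10.32
tool_pos: [0.4944, 0.0027, 0.1585]
eef_rot: [0.991, -0.132, 0.0, -0.001]
contact_force: [-3.1, 0.1, 9.3]
opening: 0.201
```

```bash
python3 - <<'E'
from h import *
gf()
E
```

```text
gearbox-frame F [-3.02 -0.71] 9.26 mom [-0.155  0.638] pos [ -0.56 -47.97] tipz 77.43 t 10.32
```

>>> {"name": "play_rows", "arguments": {"deltas": [[[1, -0.0008, 0, 0.005, 0, 0, 0], [1, -0.0013, 0, 0.008, 0, 0, 0], [1, -0.0018, 0, 0.011, 0, 0, 0], [1, -0.0023, 0, 0.014, 0, 0, 0], [1, -0.0028, 0, 0.017, 0, 0, 0]]]}}

```text
clock: 10.95
tool_pos: [0.4938, 0.0029, 0.1544]
eef_rot: [0.991, -0.132, 0.001, -0.001]
contact_force: [-1.4, -0.5, 10.0]
opening: 0.198
```

```bash
python3 - <<'E'
from h import *
gf()
E
```

```text
gearbox-frame F [-1.21 -0.85] 9.99 mom [-0.159  0.569] pos [ -1.16 -47.93] tipz 73.29 t 10.95
```

>>> {"name": "play_rows", "arguments": {"deltas": [[[1, -0.0005, 0, 0.004, 0, 0, 0], [1, -0.0009, 0, 0.0065, 0, 0, 0], [1, -0.0013, 0, 0.009, 0, 0, 0], [1, -0.0016, 0, 0.011, 0, 0, 0], [1, -0.0018, 0, 0.0125, 0, 0, 0]]]}}

```text
clock: 11.58
tool_pos: [0.4934, 0.003, 0.1516]
eef_rot: [0.991, -0.132, 0.001, -0.001]
contact_force: [-1.9, -0.8, 10.4]
opening: 0.195
```

```bash
python3 - <<'E'
from h import *
gf(); snap('wrist','w6'); crop('w6',200,20,340,280,3,'w6c'); gf()
E
```

```text
gearbox-frame F [-1.64 -1.23] 10.42 mom [-0.143  0.632] pos [ -1.58 -47.92] tipz 70.51 t 11.57
gearbox-frame F [-1.76 -0.68] 9.49 mom [-0.202  0.644] pos [ -1.57 -47.9 ] tipz 70.45 t 11.62
```

View pics/w6c.png

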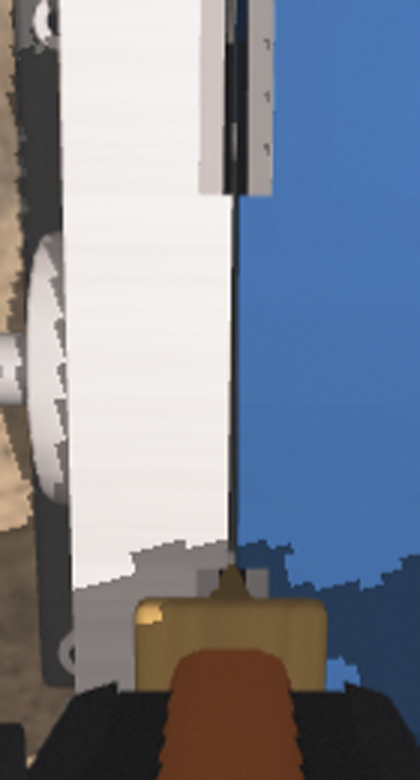

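```bash
cat >> h.py <<'E'
def wid(f,x0,y0,k,a,b):
    P=[atz(f,(x0+p[0]/k-.5+.5/k,y0+p[1]/k-.5+.5/k),.092) for p in(a,b)]
    t=np.radians(YAW); M=np.array([[np.cos(t),np.sin(t)],[-np.sin(t),np.cos(t)]])
    Q=[(M@(p[:2]-[.50743,.04884])*1e3) for p in P]
    print(f,Q[0].round(2),Q[1].round(2),'gap',round(Q[1][0]-Q[0][0]-11,2))
E
python3 - <<'E'
from h import *
crop('w6',255,20,305,100,9,'w6l'); crop('w6',250,190,310,230,9,'w6r')
wid('w6',200,20,3,(199,190),(272.5,190)); wid('w6',200,20,3,(202,60),(274,60)); wid('w6',200,20,3,(197,580),(269,580))
E
```

```text
w6 [-6.3  32.79] [ 5.88 32.77] gap 1.18
w6 [-5.66 52.92] [ 5.98 52.91] gap 0.63
w6 [ -7.24 -34.27] [  5.79 -34.29] gap 2.02
```

View pics/w6l.png

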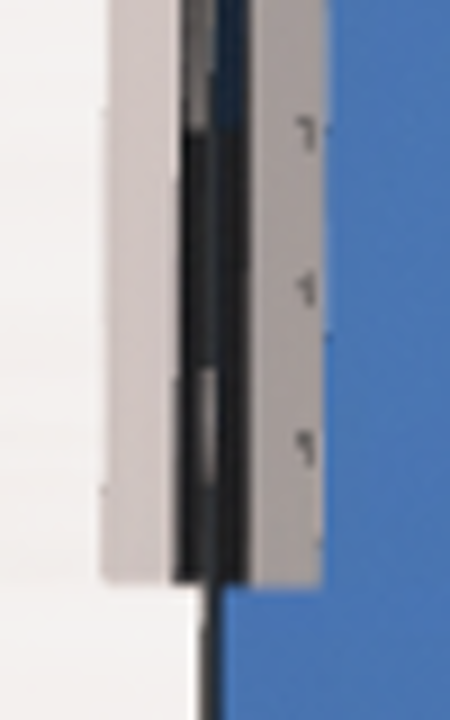

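View pics/w6r.png

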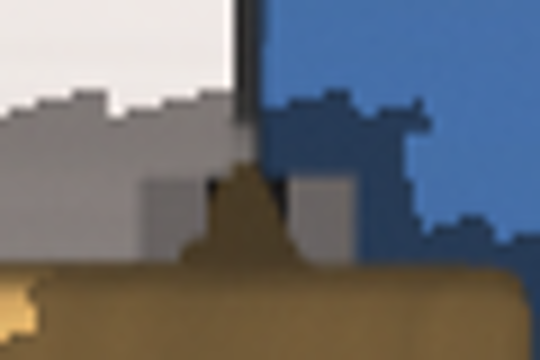

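```bash
python3 - <<'E'
from h import *
wid('w6',255,20,9,(107,60),(328,60)); wid('w6',255,20,9,(103,540),(323,540));wid('w6',255,20,9,(105.5,300),(325,300)); wid('w6',250,190,9,(138,225),(356,225))
E
```

```text
w6 [-5.88 58.99] [ 5.93 58.98] gap 0.82
w6 [-6.29 34.42] [ 5.84 34.41] gap 1.13
w6 [-6.05 46.87] [ 5.86 46.86] gap 0.91
w6 [ -7.49 -35.14] [  5.67 -35.17] gap 2.16
```

>>> {"name": "play_rows", "arguments": {"deltas": [[[1, 0, 0, -0.015, 0, 0, 0], [1, 0, 0, -0.045, 0, 0, 0], [1, 0, 0, -0.075, 0, 0, 0], [1, 0.001, -0.02, -0.1, 0, 0, 0], [1, 0.0025, -0.1, -0.1, 0, 0, 0]]]}}

```text
clock: 12.25
tool_pos: [0.5023, 0.0308, 0.1826]
eef_rot: [0.991, -0.134, 0.002, -0.001]
contact_force: [-0.5, 0.2, -2.4]
opening: 0.199
```

```bash
cat >> h.py <<'E'
def g2w(x,y):
    t=np.radians(YAW); return np.array([[np.cos(t),-np.sin(t)],[np.sin(t),np.cos(t)]])@[x,y]+[.50743,.04884]
E
python3 - <<'E'
from h import *
gf();togo((*g2w(-.00045,.048),.175),-15.1)
E
```

```text
gearbox-frame F [-0.51  0.12] -2.36 mom [-0.085  0.033] pos [ -0.28 -18.76] tipz 101.52 t 12.25
shift [-0.0017 -0.2224  0.026 ] turn [-0.0009 -0.001  -0.0015] t 12.25 pos [0.5023 0.0308 0.1826] F [-0.46  0.25 -2.36] op 0.199
```

>>> {"name": "play_rows", "arguments": {"deltas": [[[1, 0, -0.09, 0, 0, 0, -0.0005], [1, -0.001, -0.17, 0, 0, -0.001, -0.001], [1, -0.0015, -0.222, 0.005, -0.001, -0.001, -0.0015], [1, -0.0015, -0.222, 0.015, -0.001, -0.001, -0.0015], [1, -0.0015, -0.222, 0.025, -0.001, -0.001, -0.0015]]]}}

```text
clock: 12.88
tool_pos: [0.5191, 0.094, 0.175]
eef_rot: [0.991, -0.132, -0.0, 0.001]
contact_force: [0.4, 0.1, -2.5]
opening: 0.199
```

```bash
python3 - <<'E'
from h import *
gf();togo((*g2w(-.00045,.048),.157),-15.1)
E
```

```text
gearbox-frame F [0.31 0.22] -2.53 mom [-0.115  0.   ] pos [-0.48 46.61] tipz 93.95 t 12.88
shift [ 0.0001 -0.0047  0.0602] turn [ 0.0005  0.0001 -0.0004] t 12.88 pos [0.5191 0.094  0.175 ] F [ 0.36  0.13 -2.53] op 0.199
```

>>> {"name": "play_rows", "arguments": {"deltas": [[[1, 0, -0.0045, 0.012, 0, 0, 0], [1, 0, -0.0045, 0.024, 0, 0, 0], [1, 0, -0.0045, 0.036, 0, 0, 0], [1, 0, -0.0045, 0.048, 0, 0, 0], [1, 0, -0.0045, 0.054, 0, 0, 0]]]}}

```text
clock: 13.5
tool_pos: [0.5194, 0.0952, 0.1586]
eef_rot: [0.991, -0.132, -0.0, 0.001]
contact_force: [-0.1, 0.5, -1.0]
opening: 0.198
```

```bash
python3 - <<'E'
from h import *
gf()
E
```

```text
gearbox-frame F [-0.19  0.47] -0.96 mom [-0.094  0.112] pos [-0.48 47.85] tipz 77.53 t 13.5
```

>>> {"name": "play_rows", "arguments": {"deltas": [[[1, 0, 0, 0.004, 0, 0, 0], [1, -0.0003, 0, 0.008, 0, 0, 0], [1, -0.0009, 0, 0.012, 0, 0, 0], [1, -0.0015, 0, 0.0155, 0, 0, 0], [1, -0.002, 0, 0.019, 0, 0, 0]]]}}

```text
clock: 14.12
tool_pos: [0.5191, 0.0955, 0.1541]
eef_rot: [0.991, -0.132, 0.0, 0.0]
contact_force: [-1.9, 0.2, 10.8]
opening: 0.198
```

```bash
python3 - <<'E'
from h import *
gf()
E
```

```text
gearbox-frame F [-1.89 -0.32] 10.85 mom [-0.211  0.691] pos [-0.87 48.12] tipz 73.0 t 14.12
```

>>> {"name": "play_rows", "arguments": {"deltas": [[[1, -0.0006, 0, 0.005, 0, 0, 0], [1, -0.0011, 0, 0.0085, 0, 0, 0], [1, -0.0016, 0, 0.012, 0, 0, 0], [1, -0.0021, 0, 0.0155, 0, 0, 0], [1, -0.0026, 0, 0.019, 0, 0, 0]]]}}

```text
clock: 14.75
tool_pos: [0.5186, 0.0961, 0.1496]
eef_rot: [0.991, -0.132, 0.001, -0.0]
contact_force: [-2.5, 0.3, 10.8]
opening: 0.197
```

```bash
python3 - <<'E'
from h import *
gf()
E
```

```text
gearbox-frame F [-2.5  -0.41] 10.76 mom [-0.207  0.743] pos [-1.48 48.51] tipz 68.51 t 14.75
```

>>> {"name": "play_rows", "arguments": {"deltas": [[[1, -0.0008, 0.0005, 0.005, 0, 0, 0], [1, -0.0013, 0.001, 0.0085, 0, 0, 0], [1, -0.0018, 0.001, 0.012, 0, 0, 0], [1, -0.0023, 0.001, 0.0155, 0, 0, 0], [1, -0.0028, 0.001, 0.019, 0, 0, 0]]]}}

```text
clock: 15.38
tool_pos: [0.5181, 0.0964, 0.1451]
eef_rot: [0.991, -0.132, 0.001, -0.001]
contact_force: [-3.0, 0.3, 11.5]
opening: 0.2
```

```bash
python3 - <<'E'
from h import *
gf()
E
```

```text
gearbox-frame F [-2.96 -0.46] 11.52 mom [-0.101  0.683] pos [-2.1  48.74] tipz 64.02 t 15.38
```

>>> {"name": "play_rows", "arguments": {"deltas": [[[1, -0.001, 0.001, 0.004, 0, 0, 0], [1, -0.0014, 0.002, 0.006, 0, 0, 0], [1, -0.0018, 0.002, 0.008, 0, 0, 0], [1, -0.002, 0.002, 0.0095, 0, 0, 0]]]}}

```text
clock: 15.88
tool_pos: [0.5179, 0.0965, 0.1435]
eef_rot: [0.991, -0.131, 0.002, -0.001]
contact_force: [-1.2, 0.3, 9.8]
opening: 0.198
```

```bash
python3 - <<'E'
from h import *
gf()
E
```

```text
gearbox-frame F [-1.19 -0.06] 9.77 mom [-0.135  0.601] pos [-2.36 48.74] tipz 62.42 t 15.88
```

>>> {"name": "play_rows", "arguments": {"deltas": [[[1, 0, 0, -0.02, 0, 0, 0], [1, 0, 0, -0.05, 0, 0, 0], [1, 0, 0, -0.085, 0, 0, 0], [1, 0, 0, -0.12, 0, 0, 0], [1, 0, 0.04, -0.13, 0, 0, 0]]]}}

```text
clock: 16.5
tool_pos: [0.5151, 0.0856, 0.1834]
eef_rot: [0.991, -0.13, 0.003, -0.002]
contact_force: [0.1, -0.7, -2.4]
opening: 0.204
```

```bash
python3 - <<'E'
from h import *
gf();togo((*g2w(-.0012,-.048),.175),-15.1)
E
```

```text
gearbox-frame F [ 0.25 -0.7 ] -2.43 mom [-0.137  0.066] pos [-2.17 37.44] tipz 102.27 t 16.5
shift [0.0025 0.2849 0.0267] turn [-0.0014 -0.0018  0.0007] t 16.5 pos [0.5151 0.0856 0.1834] F [ 0.06 -0.74 -2.43] op 0.204
```

>>> {"name": "play_rows", "arguments": {"deltas": [[[1, 0.001, 0.1, 0, 0, -0.001, 0], [1, 0.002, 0.2, 0, 0, -0.0015, 0], [1, 0.0025, 0.285, 0, -0.001, -0.0018, 0.0007], [1, 0.0025, 0.285, 0.01, -0.001, -0.0018, 0.0007], [1, 0.0025, 0.285, 0.02, -0.001, -0.0018, 0.0007]]]}}

```text
clock: 17.12
tool_pos: [0.4939, 0.0033, 0.1768]
eef_rot: [0.991, -0.131, 0.0, -0.001]
contact_force: [0.2, -0.2, -2.7]
opening: 0.2
```

```bash
python3 - <<'E'
from h import *
gf();snap('wrist','w7');togo((*g2w(-.0012,-.048),.157),-15.1)
crop('w7',255,20,305,100,9,'w7l'); crop('w7',230,170,330,250,6,'w7r')
E
```

```text
gearbox-frame F [ 0.21 -0.1 ] -2.66 mom [-0.092  0.037] pos [ -1.24 -47.46] tipz 95.71 t 17.12
shift [0.0009 0.0034 0.0648] turn [-0.0006  0.0002  0.0004] t 17.18 pos [0.4938 0.0038 0.1764] F [-0.21 -0.47 -3.15] op 0.204
```

View pics/w7l.png

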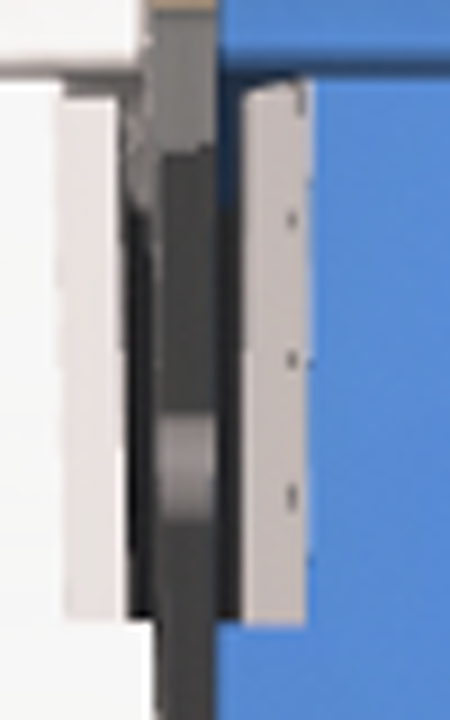

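View pics/w7r.png

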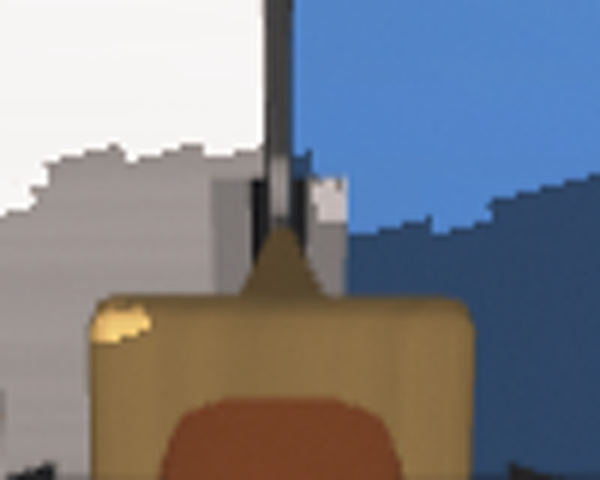

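```bash
python3 - <<'E'
from h import *
wid('w7',255,20,9,(58,350),(309,350)); wid('w7',255,20,9,(58,180),(312,180));wid('w7',255,20,9,(63,600),(305,600)); wid('w7',230,170,6,(212,200),(348,200))
E
```

```text
w7 [-9.66 48.2 ] [ 5.84 48.21] gap 4.5
w7 [-9.57 58.03] [ 5.94 58.03] gap 4.52
w7 [-9.48 33.4 ] [ 5.71 33.4 ] gap 4.19
w7 [ -8.07 -34.56] [  5.78 -34.55] gap 2.85
```

>>> {"name": "play_rows", "arguments": {"deltas": [[[1, 0, 0.003, 0.015, 0, 0, 0], [1, 0, 0.003, 0.032, 0, 0, 0], [1, 0, 0.003, 0.05, 0, 0, 0], [1, 0, 0.003, 0.065, 0, 0, 0], [1, 0, 0.003, 0.073, 0, 0, 0]]]}}

```text
clock: 17.8
tool_pos: [0.4937, 0.003, 0.1542]
eef_rot: [0.991, -0.131, -0.0, -0.001]
contact_force: [-0.2, 0.5, -1.4]
opening: 0.197
```

```bash
python3 - <<'E'
from h import *
gf()
E
```

```text
gearbox-frame F [-0.29  0.45] -1.42 mom [-0.125  0.042] pos [ -1.29 -47.86] tipz 73.14 t 17.8
```

>>> {"name": "play_rows", "arguments": {"deltas": [[[1, 0, 0, 0.004, 0, 0, 0], [1, -0.0003, 0, 0.008, 0, 0, 0], [1, -0.0009, 0, 0.012, 0, 0, 0], [1, -0.0015, 0, 0.0155, 0, 0, 0], [1, -0.002, 0, 0.019, 0, 0, 0]]]}}

```text
clock: 18.42
tool_pos: [0.4933, 0.0032, 0.1495]
eef_rot: [0.991, -0.131, 0.0, -0.001]
contact_force: [-1.6, 0.1, 9.0]
opening: 0.2
```

```bash
python3 - <<'E'
from h import *
gf()
E
```

```text
gearbox-frame F [-1.58 -0.31] 9.03 mom [-0.143  0.526] pos [ -1.74 -47.73] tipz 68.37 t 18.43
```

>>> {"name": "play_rows", "arguments": {"deltas": [[[1, -0.0008, 0.0003, 0.005, 0, 0, 0], [1, -0.0013, 0.0006, 0.0085, 0, 0, 0], [1, -0.0018, 0.0006, 0.012, 0, 0, 0], [1, -0.0023, 0.0006, 0.0155, 0, 0, 0], [1, -0.0028, 0.0006, 0.019, 0, 0, 0]]]}}

```text
clock: 19.05
tool_pos: [0.4927, 0.0033, 0.1447]
eef_rot: [0.991, -0.131, 0.001, -0.001]
contact_force: [-2.3, 0.6, 10.3]
opening: 0.2
```

```bash
python3 - <<'E'
from h import *
gf()
E
```

```text
gearbox-frame F [-2.38  0.01] 10.34 mom [-0.148  0.486] pos [ -2.37 -47.78] tipz 63.63 t 19.05
```

>>> {"name": "play_rows", "arguments": {"deltas": [[[1, -0.001, 0.0003, 0.005, 0, 0, 0], [1, -0.0015, 0.0006, 0.0085, 0, 0, 0], [1, -0.002, 0.0006, 0.012, 0, 0, 0], [1, -0.0025, 0.0006, 0.0155, 0, 0, 0], [1, -0.003, 0.0006, 0.019, 0, 0, 0]]]}}

```text
clock: 19.68
tool_pos: [0.492, 0.0034, 0.1401]
eef_rot: [0.991, -0.131, 0.002, -0.002]
contact_force: [-2.3, -0.0, 9.8]
opening: 0.198
```

```bash
python3 - <<'E'
from h import *
gf()
E
```

```text
gearbox-frame F [-2.22 -0.63] 9.85 mom [-0.146  0.516] pos [ -3.04 -47.87] tipz 58.97 t 19.68
```

>>> {"name": "play_rows", "arguments": {"deltas": [[[1, -0.0009, 0.0003, 0.005, 0, 0, 0], [1, -0.0013, 0.0003, 0.0075, 0, 0, 0], [1, -0.0017, 0.0003, 0.01, 0, 0, 0], [1, -0.002, 0.0003, 0.012, 0, 0, 0]]]}}

```text
clock: 20.18
tool_pos: [0.4917, 0.0035, 0.1375]
eef_rot: [0.991, -0.131, 0.002, -0.002]
contact_force: [-1.5, 0.5, 10.5]
opening: 0.205
```

```bash
python3 - <<'E'
from h import *
gf(); snap('wrist','w8');gf()
crop('w8',235,0,305,110,6.5,'w8l'); crop('w8',230,170,330,250,6,'w8r')
E
```

```text
gearbox-frame F [-1.62  0.07] 10.48 mom [-0.159  0.466] pos [ -3.39 -47.91] tipz 56.39 t 20.18
gearbox-frame F [-2.21  0.04] 9.66 mom [-0.141  0.435] pos [ -3.43 -47.88] tipz 56.32 t 20.23
```

View pics/w8l.png

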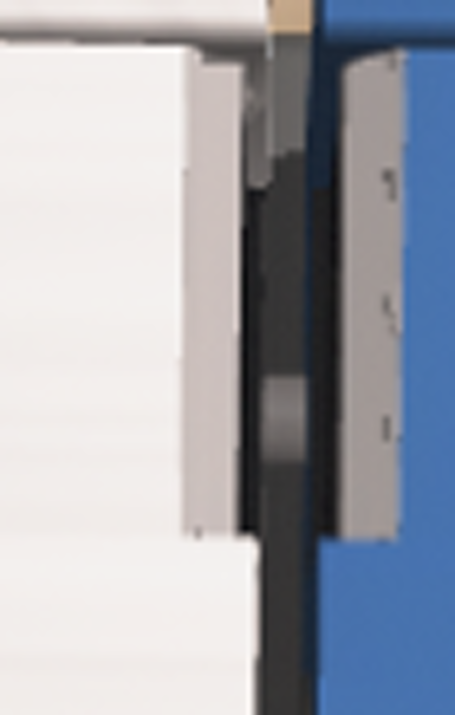

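View pics/w8r.png

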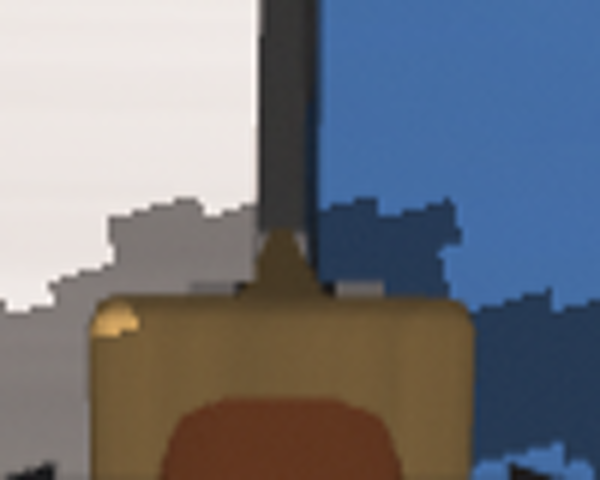

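```bash
python3 - <<'E'
from h import *
wid('w8',235,0,6.5,(183,300),(403,300)); wid('w8',235,0,6.5,(183,480),(399,480));wid('w8',235,0,6.5,(186,120),(405,120)); wid('w8',230,170,6,(190,290),(385,290))
wid('w8',230,170,6,(258,180),(317,180))
E
```

```text
w8 [-9.29 47.75] [ 5.94 47.78] gap 4.23
w8 [-9.37 35.88] [ 5.82 35.9 ] gap 4.19
w8 [-9.   59.31] [ 5.93 59.35] gap 3.93
w8 [-10.68 -32.89] [  5.69 -32.88] gap 5.37
w8 [ -4.96 -23.4 ] [ -0.07 -23.4 ] gap -6.12
```

>>> {"name": "play_rows", "arguments": {"deltas": [[[1, 0, 0, -0.02, 0, 0, 0], [1, 0, 0, -0.05, 0, 0, 0], [1, 0, 0, -0.09, 0, 0, 0], [1, 0, 0, -0.13, 0, 0, 0], [1, 0.002, -0.04, -0.15, 0, 0, 0]]]}}

```text
clock: 20.85
tool_pos: [0.4953, 0.0143, 0.1836]
eef_rot: [0.991, -0.132, 0.003, -0.002]
contact_force: [-0.5, -0.4, -2.0]
opening: 0.201
```

```bash
python3 - <<'E'
from h import *
gf();togo((*g2w(-.0021,.048),.175),-15.1)
E
```

```text
gearbox-frame F [-0.33 -0.51] -1.99 mom [-0.096  0.053] pos [ -2.66 -36.54] tipz 102.46 t 20.85
shift [ 0.0014 -0.2817  0.0297] turn [-0.0013 -0.0015 -0.0004] t 20.85 pos [0.4953 0.0143 0.1836] F [-0.46 -0.41 -1.99] op 0.201
```

>>> {"name": "play_rows", "arguments": {"deltas": [[[1, 0, -0.1, 0, 0, -0.001, 0], [1, 0.001, -0.2, 0, 0, -0.0015, 0], [1, 0.0014, -0.281, 0, -0.001, -0.0015, -0.0004], [1, 0.0014, -0.281, 0.008, -0.001, -0.0015, -0.0004], [1, 0.0014, -0.281, 0.02, -0.001, -0.0015, -0.0004]]]}}

```text
clock: 21.48
tool_pos: [0.5174, 0.0949, 0.1777]
eef_rot: [0.991, -0.131, -0.0, -0.0]
contact_force: [0.9, -0.7, -2.2]
opening: 0.202
```

```bash
python3 - <<'E'
from h import *
gf();togo((*g2w(-.0021,.048),.147),-15.1)
E
```

```text
gearbox-frame F [ 1.05 -0.49] -2.25 mom [-0.119  0.128] pos [-2.35 47.09] tipz 96.64 t 21.48
shift [ 0.0009 -0.003   0.1025] turn [-0.      0.0001 -0.0001] t 21.48 pos [0.5174 0.0949 0.1777] F [ 0.89 -0.75 -2.25] op 0.202
```

>>> {"name": "play_rows", "arguments": {"deltas": [[[1, 0.0009, -0.003, 0.02, 0, 0, 0], [1, 0.0009, -0.003, 0.045, 0, 0, 0], [1, 0.0009, -0.003, 0.07, 0, 0, 0], [1, 0.0009, -0.003, 0.09, 0, 0, 0], [1, 0.0009, -0.003, 0.1, 0, 0, 0]]]}}

```text
clock: 22.1
tool_pos: [0.5179, 0.0956, 0.1473]
eef_rot: [0.991, -0.132, -0.0, 0.0]
contact_force: [-0.1, 0.3, -2.1]
opening: 0.197
```

```bash
python3 - <<'E'
from h import *
gf()
E
```

```text
gearbox-frame F [-0.21  0.22] -2.1 mom [-0.079 -0.002] pos [-2.08 47.88] tipz 66.17 t 22.1
```

>>> {"name": "play_rows", "arguments": {"deltas": [[[1, 0, 0, 0.004, 0, 0, 0], [1, -0.0003, 0, 0.0085, 0, 0, 0], [1, -0.0008, 0, 0.013, 0, 0, 0], [1, -0.0014, 0, 0.017, 0, 0, 0], [1, -0.002, 0, 0.0205, 0, 0, 0]]]}}

```text
clock: 22.72
tool_pos: [0.5177, 0.0959, 0.1422]
eef_rot: [0.991, -0.132, 0.0, -0.0]
contact_force: [-1.9, 0.5, 10.3]
opening: 0.199
```

```bash
python3 - <<'E'
from h import *
gf()
E
```

```text
gearbox-frame F [-1.95  0.02] 10.33 mom [-0.216  0.488] pos [-2.38 48.09] tipz 61.09 t 22.73
```

Now 4.8 mm further down, to a tip z of about 56.3.

>>> {"name": "play_rows", "arguments": {"deltas": [[[1, -0.0008, 0.0003, 0.005, 0, 0, 0], [1, -0.0013, 0.0003, 0.0085, 0, 0, 0], [1, -0.0018, 0.0003, 0.012, 0, 0, 0], [1, -0.0023, 0.0003, 0.0155, 0, 0, 0], [1, -0.0028, 0.0003, 0.019, 0, 0, 0]]]}}

```text
clock: 23.35
tool_pos: [0.5172, 0.0963, 0.1377]
eef_rot: [0.991, -0.132, 0.001, -0.001]
contact_force: [-2.2, 0.2, 9.9]
opening: 0.197
```

```bash
python3 - <<'E'
from h import *
gf()
E
```

```text
gearbox-frame F [-2.15 -0.41] 9.88 mom [-0.186  0.588] pos [-2.97 48.39] tipz 56.61 t 23.35
```

>>> {"name": "play_rows", "arguments": {"deltas": [[[1, 0, 0, -0.02, 0, 0, 0], [1, 0, 0, -0.05, 0, 0, 0], [1, 0, 0, -0.09, 0, 0, 0], [1, 0, 0, -0.13, 0, 0, 0], [1, 0, 0, -0.16, 0, 0, 0]]]}}

```text
clock: 23.98
tool_pos: [0.5173, 0.0963, 0.1868]
eef_rot: [0.991, -0.132, 0.001, -0.001]
contact_force: [-0.5, -0.7, -1.9]
opening: 0.197
```

```bash
python3 - <<'E'
from h import *
gf(); togo((*g2w(-.003,-.048),.182),-15.1)
E
```

```text
gearbox-frame F [-0.28 -0.82] -1.91 mom [-0.074  0.063] pos [-2.86 48.35] tipz 105.65 t 23.98
shift [-0.0004  0.3212  0.0151] turn [-0.0007 -0.0007 -0.0001] t 23.98 pos [0.5173 0.0963 0.1868] F [-0.49 -0.72 -1.91] op 0.197
```

>>> {"name": "play_rows", "arguments": {"deltas": [[[1, 0, 0.08, -0.04, 0, 0, 0], [1, 0, 0.18, -0.08, 0, 0, 0], [1, 0, 0.3, -0.12, 0, 0, 0], [1, 0, 0.42, -0.15, 0, 0, 0], [1, 0, 0.5, -0.15, 0, 0, 0]]]}}

```text
clock: 24.6
tool_pos: [0.4777, -0.0506, 0.2325]
eef_rot: [0.991, -0.133, 0.002, -0.001]
contact_force: [-0.5, 0.7, -1.5]
opening: 0.201
```

```bash
python3 - <<'E'
from h import *
gf(); snap('wrist','w9');gf()
crop('w9',200,0,340,270,2.9,'w9c')
E
```

```text
gearbox-frame F [-0.7   0.52] -1.51 mom [-0.081  0.038] pos [  -2.76 -103.75] tipz 151.41 t 24.6
gearbox-frame F [-0.52 -2.78] -3.28 mom [-0.35   0.067] pos [  -3.11 -107.28] tipz 151.2 t 24.65
```

View pics/w9c.png

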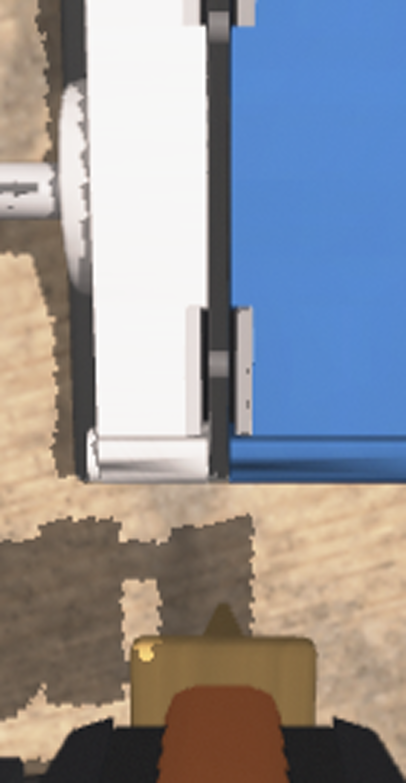

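```bash
python3 - <<'E'
from h import *
crop('w9',255,0,295,30,12,'w9l'); crop('w9',255,95,295,155,10,'w9r')
E
```

```text
(no output)
```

View pics/w9l.png

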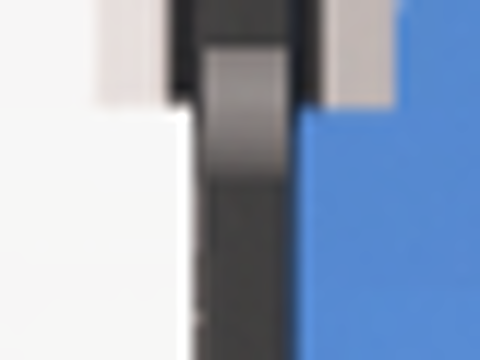

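View pics/w9r.png

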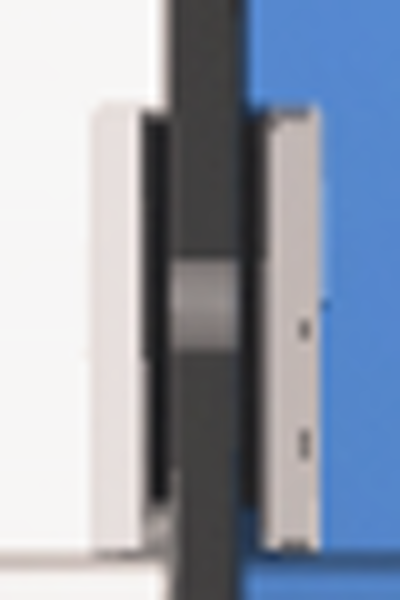

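```bash
python3 - <<'E'
from h import *
wid('w9',255,0,12,(95,70),(397,70)); print('seam (gap=val+11)');wid('w9',255,0,12,(194,300),(300,300));wid('w9',255,0,12,(193,170),(300,170));
wid('w9',255,95,10,(94,200),(322,200));wid('w9',255,95,10,(91,330),(321,330));wid('w9',255,95,10,(91,480),(321,480))
wid('w9',255,95,10,(167,50),(247,50))
E
```

```text
w9 [-11.3   34.09] [ 5.85 34.07] gap 6.15
seam (gap=val+11)
w9 [-5.75 21.89] [ 0.34 21.89] gap -4.92
w9 [-5.77 28.8 ] [ 0.34 28.8 ] gap -4.9
w9 [-10.99 -38.56] [  5.57 -38.59] gap 5.55
w9 [-11.3  -47.81] [  5.54 -47.85] gap 5.84
w9 [-11.42 -58.68] [  5.59 -58.72] gap 6.01
w9 [ -5.63 -28.07] [  0.12 -28.09] gap -5.25
```

```bash
python3 - <<'E'
from h import *
togo((.4748,.2705,.23),5.3)
E
```

```text
shift [-0.2938 -1.0408  0.0059] turn [ 0.0004 -0.0009 -0.1154] t 24.65 pos [ 0.4765 -0.0539  0.2323] F [-1.23 -2.55 -3.28] op 0.199
```

>>> {"name": "play_rows", "arguments": {"deltas": [[[1, -0.03, -0.12, 0, 0, 0, -0.01], [1, -0.08, -0.28, 0, 0, 0, -0.03], [1, -0.13, -0.46, 0, 0, 0, -0.05], [1, -0.18, -0.64, 0.003, 0, 0, -0.07], [1, -0.23, -0.82, 0.006, 0, 0, -0.09]]]}}

```text
clock: 25.28
tool_pos: [0.4753, 0.2038, 0.2304]
eef_rot: [1.0, 0.008, 0.001, 0.001]
contact_force: [1.7, 1.3, -1.2]
opening: 0.2
```

```bash
python3 - <<'E'
from h import *
togo((.4748,.2705,.205),5.3)
E
```

```text
shift [ 0.0015 -0.2225  0.0843] turn [ 0.0005 -0.0009 -0.0246] t 25.27 pos [0.4753 0.2038 0.2304] F [ 1.73  1.31 -1.24] op 0.2
```

>>> {"name": "play_rows", "arguments": {"deltas": [[[1, 0, -0.1, 0.02, 0, 0, -0.01], [1, 0.001, -0.19, 0.04, 0, 0, -0.02], [1, 0.0015, -0.222, 0.06, 0, -0.001, -0.0246], [1, 0.0015, -0.222, 0.084, 0, -0.001, -0.0246], [1, 0.0015, -0.222, 0.084, 0, -0.001, -0.0246]]]}}

```text
clock: 25.9
tool_pos: [0.4747, 0.2684, 0.2045]
eef_rot: [0.999, 0.045, -0.001, 0.002]
contact_force: [-0.1, 0.9, -1.0]
opening: 0.199
```

```bash
python3 - <<'E'
from h import *
togo((.4748,.2705,.141),5.3)
snap('wrist','w10');snap('side','s10')
crop('w10',180,90,370,300,3.5,'w10c');crop('s10',205,180,305,290,5,'s10c')
togo((.4748,.2705,.141),5.3)
E
```

```text
shift [ 0.0015 -0.0078  0.2118] turn [ 0.0011  0.0006 -0.0008] t 25.9 pos [0.4747 0.2684 0.2045] F [-0.13  0.87 -0.97] op 0.199
shift [-0.0004 -0.0064  0.2138] turn [ 0.0008  0.0002 -0.0008] t 26.0 pos [0.4751 0.2688 0.2051] F [-0.02  0.52 -2.89] op 0.198
```

View pics/w10c.png

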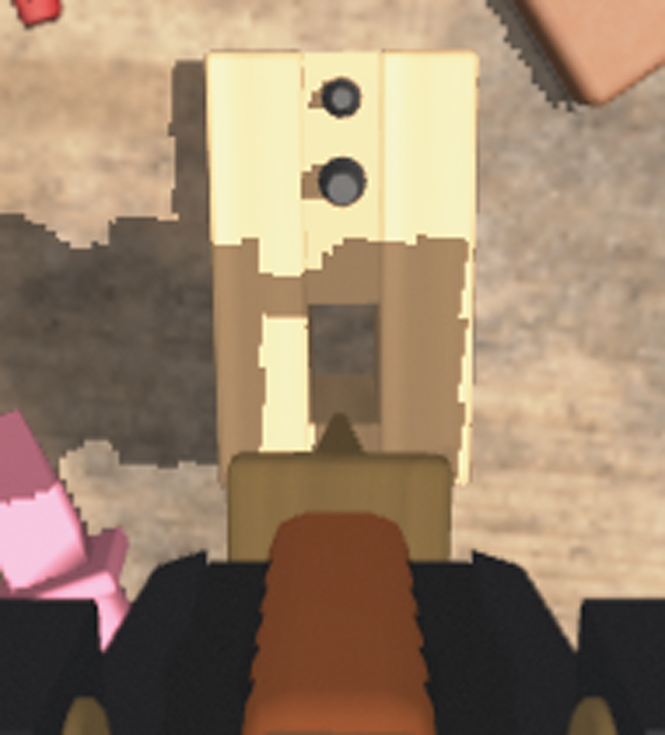

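View pics/s10c.png

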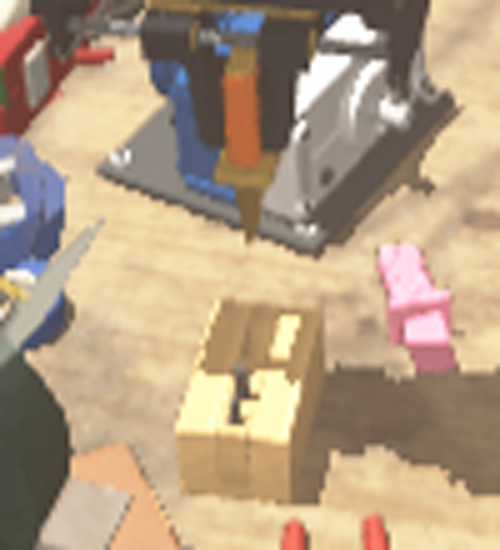

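>>> {"name": "play_rows", "arguments": {"deltas": [[[1, -0.0004, -0.006, 0.05, 0.0008, 0, -0.0008], [1, -0.0004, -0.006, 0.1, 0.0008, 0, -0.0008], [1, -0.0004, -0.006, 0.16, 0.0008, 0, -0.0008], [1, -0.0004, -0.006, 0.205, 0.0008, 0, -0.0008], [1, -0.0004, -0.006, 0.213, 0.0008, 0, -0.0008]]]}}

```text
clock: 26.62
tool_pos: [0.4741, 0.2699, 0.1399]
eef_rot: [0.999, 0.046, -0.001, 0.001]
contact_force: [-0.7, 0.0, -1.8]
opening: 0.2
```

```bash
python3 - <<'E'
from h import *
togo((.4748,.2705,.087),5.3)
E
```

```text
shift [ 0.003  -0.0019  0.1762] turn [ 0.0004  0.0009 -0.    ] t 26.62 pos [0.4741 0.2699 0.1399] F [-0.7   0.01 -1.82] op 0.2
```

>>> {"name": "play_rows", "arguments": {"deltas": [[[1, 0.002, -0.002, 0.03, 0, 0.0005, 0], [1, 0.002, -0.002, 0.07, 0, 0.0005, 0], [1, 0.002, -0.002, 0.11, 0, 0.0005, 0], [1, 0.002, -0.002, 0.145, 0, 0.0005, 0], [1, 0.002, -0.002, 0.165, 0, 0.0005, 0]]]}}

```text
clock: 27.25
tool_pos: [0.4743, 0.2704, 0.0895]
eef_rot: [0.999, 0.046, -0.001, 0.001]
contact_force: [-1.2, -0.2, -1.5]
opening: 0.2
```

```bash
python3 - <<'E'
from h import *
togo((.4748,.2705,.086),5.3)
E
```

```text
shift [ 0.0018 -0.0002  0.0117] turn [ 0.0005  0.0006 -0.    ] t 27.25 pos [0.4743 0.2704 0.0895] F [-1.19 -0.25 -1.48] op 0.2
```

>>> {"name": "play_rows", "arguments": {"deltas": [[[1, 0.001, 0, 0.004, 0, 0, 0], [1, 0.001, 0, 0.008, 0, 0, 0], [1, 0.001, 0, 0.012, 0, 0, 0], [1, 0.001, 0, 0.014, 0, 0, 0], [1, 0.001, 0, 0.014, 0, 0, 0]]]}}

```text
clock: 27.88
tool_pos: [0.4748, 0.2705, 0.0862]
eef_rot: [0.999, 0.046, -0.001, 0.001]
contact_force: [-1.8, -0.4, 6.0]
opening: 0.202
```

```bash
python3 - <<'E'
from h import *
togo((.4748,.2705,.086),5.3)
E
```

```text
shift [-0.0001  0.      0.0005] turn [ 0.0004  0.0004 -0.    ] t 27.88 pos [0.4748 0.2705 0.0862] F [-1.76 -0.36  6.02] op 0.202
```

>>> {"name": "play_rows", "arguments": {"deltas": [[[-0.14, 0, 0, 0, 0, 0, 0], [-0.14, 0, 0, 0, 0, 0, 0], [-0.14, 0, 0, 0, 0, 0, 0], [-0.14, 0, 0, 0, 0, 0, 0]]]}}

```text
clock: 28.38
tool_pos: [0.4748, 0.2705, 0.0861]
eef_rot: [0.999, 0.046, -0.001, 0.001]
contact_force: [-0.0, 1.0, -0.2]
opening: 0.571
```

>>> {"name": "play_rows", "arguments": {"deltas": [[[-0.14, 0, 0, -0.04, 0, 0, 0], [-0.14, 0, 0, -0.12, 0, 0, 0], [-0.14, 0, 0, -0.22, 0, 0, 0], [-0.14, 0, 0, -0.33, 0, 0, 0], [-0.14, 0, 0.05, -0.45, 0, 0, 0]]]}}

```text
clock: 29.0
tool_pos: [0.476, 0.2568, 0.2228]
eef_rot: [0.999, 0.047, -0.0, 0.0]
contact_force: [0.1, -0.0, 0.2]
opening: 0.574
```

```bash
python3 - <<'E'
from h import *
togo((.477,.235,.25),5.3)
E
```

```text
shift [-0.0035  0.0728 -0.0908] turn [0.     0.0002 0.0007] t 29.0 pos [0.476  0.2568 0.2228] F [ 0.08 -0.    0.18] op 0.574
```

Next I move on to the earlier clear viewpoint over the gearbox (0.53, 0.03, 0.25), taking in the block on the way.

>>> {"name": "play_rows", "arguments": {"deltas": [[[-0.14, 0, 0.03, -0.05, 0, 0, 0], [-0.14, 0, 0.073, -0.09, 0, 0, 0], [-0.14, 0, 0.073, -0.09, 0, 0, 0]]]}}

```text
clock: 29.38
tool_pos: [0.4783, 0.2337, 0.25]
eef_rot: [0.999, 0.046, -0.0, 0.0]
contact_force: [0.8, -0.6, -0.2]
opening: 0.571
```

```bash
python3 - <<'E'
from h import *
togo((.477,.235,.25),5.3)
snap('wrist','w11');snap('side','s11'); snap('top','t11')
crop('w11',200,30,350,230,3,'w11c');crop('s11',205,150,335,300,4,'s11c')
togo((.53,.03,.25),-15.1)
E
```

```text
shift [-0.004  -0.0046 -0.0001] turn [0.0001 0.0002 0.    ] t 29.38 pos [0.4783 0.2337 0.25  ] F [ 0.76 -0.62 -0.21] op 0.571
shift [ 0.1094  0.6978 -0.0041] turn [0.0003 0.0008 0.1142] t 29.52 pos [0.4774 0.2353 0.2488] F [-0.36  0.23  0.19] op 0.571
```

View pics/w11c.png

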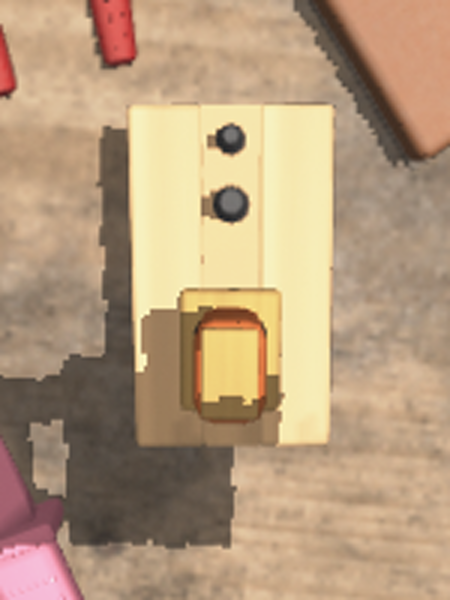

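View pics/s11c.png

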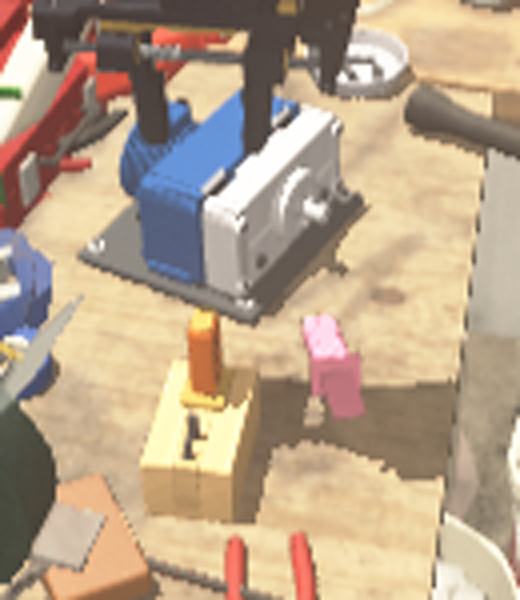

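View pics/t11.png

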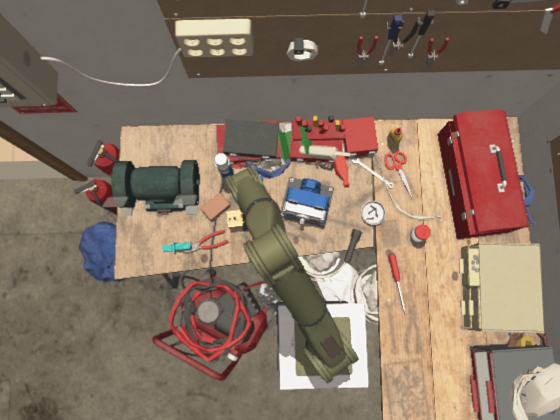

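View pics/w11.png

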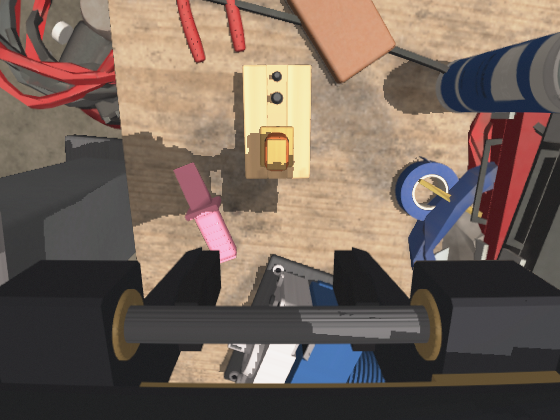

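View pics/s11.png

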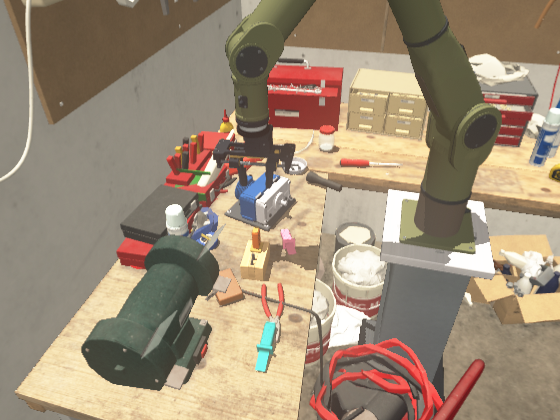

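>>> {"name": "play_rows", "arguments": {"deltas": [[[-0.14, 0.03, 0.17, -0.01, 0, 0, 0.03], [-0.14, 0.06, 0.34, -0.01, 0, 0, 0.06], [-0.14, 0.09, 0.51, -0.01, 0, 0, 0.09], [-0.14, 0.11, 0.698, -0.01, 0, 0, 0.114], [-0.14, 0.11, 0.698, -0.01, 0, 0, 0.114]]]}}

```text
clock: 30.15
tool_pos: [0.5305, 0.0245, 0.251]
eef_rot: [0.991, -0.136, -0.001, 0.002]
contact_force: [-0.5, 1.3, 1.0]
opening: 0.568
```

```bash
python3 - <<'E'
from h import *
togo((.53,.03,.25),-15.1)
snap('wrist','w12')
crop('w12',215,75,265,150,8,'w12l');crop('w12',215,190,265,265,8,'w12r')
E
```

```text
shift [-0.0066 -0.0174  0.0032] turn [ 0.0016  0.0007 -0.0027] t 30.15 pos [0.5305 0.0245 0.251 ] F [-0.53  1.33  1.04] op 0.568
```

View pics/w12.png

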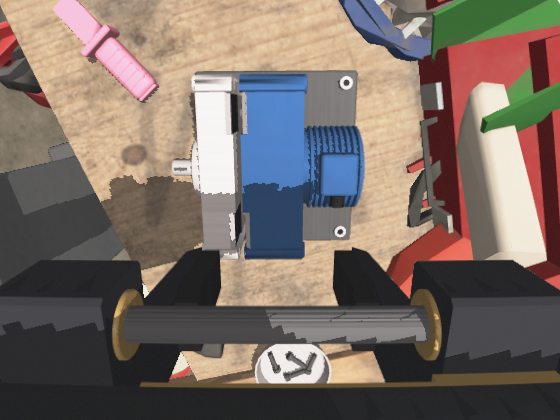

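View pics/w12l.png

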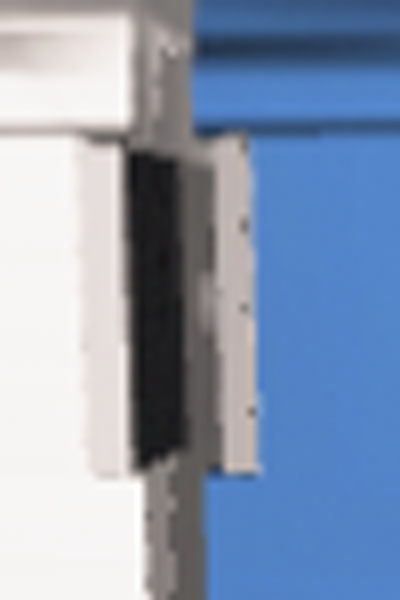

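View pics/w12r.png

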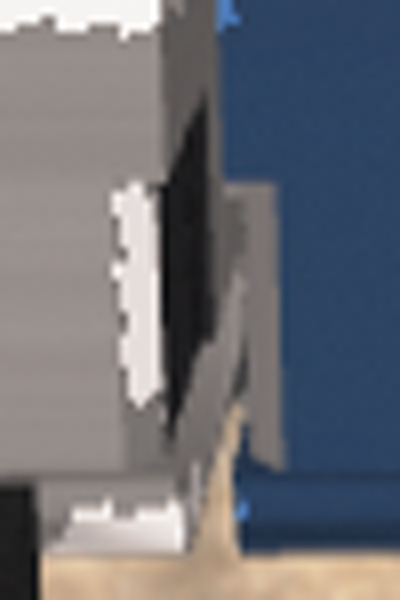

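```bash
python3 - <<'E'
from h import *
wid('w12',215,75,8,(83,300),(254,300));wid('w12',215,75,8,(89,460),(258,460))
wid('w12',215,75,8,(79,160),(247,160));wid('w12',215,190,8,(115,240),(279,240));wid('w12',215,190,8,(124,440),(285,440))
a=cv2.imread('pics/top0.png').astype(int);b=cv2.imread('pics/t11.png').astype(int)
for n,(x0,y0,x1,y1) in dict(jar=(408,222,434,248),sand=(200,190,228,220)).items(): print(n,np.abs(a-b)[y0:y1,x0:x1].mean())
E
```

```text
w12 [-10.91  48.76] [ 5.66 48.58] gap 5.57
w12 [-10.98  33.52] [ 5.62 33.35] gap 5.6
w12 [-10.74  61.79] [ 5.36 61.6 ] gap 5.1
w12 [-11.47 -38.28] [  5.7 -38.4] gap 6.17
w12 [-11.49 -60.6 ] [  5.7  -60.71] gap 6.2
jar 4.189349112426036
sand 4.780952380952381
```

```bash
python3 - <<'E'
from h import *
a=cv2.imread('pics/top0.png',0).astype(np.float32);b=cv2.imread('pics/t11.png',0).astype(np.float32)
for x0,y0,x1,y1 in[(404,218,438,252),(196,186,232,224),(440,110,520,240)]: print(cv2.phaseCorrelate(a[y0:y1,x0:x1],b[y0:y1,x0:x1]), np.abs(a-b)[y0:y1,x0:x1].mean())
print(r.finish_job())
E
```

```text
((-0.0048098684966433325, -0.0374258227785873), 0.992408745450738) 4.711938
((0.010178527109818702, -0.14718524024850765), 0.9835940657390488) 5.0233917
((0.007133270363176791, 0.5104022424247887), 0.996755498956751) 3.2374039
the job is handed in; nothing more can be done
None
```

The job is handed in. The cover is pried open about 6 mm at both ends, and the wedge is back in its slot with its collar flat on the block. The clock stood at about 30 s of the 72 s allowed.

- **Prying:** I worked the wedge in five alternating bites: left, right, left, right, left. Judged from the pictures and the wedge depth, neither end got more than about 2 mm ahead of the other. In the force readings between moves, the wedge was pushed down with at most about 13.5 N, and the sideways load stayed at 3 N or less.
- **Final gaps:** The estimates disagree by about half a millimetre but all lie within 5 to 7 mm. The last picture gave 5.6 mm at the left slot's middle and 6.2 mm at the right. The left slot's outer end read 5.1 mm in that same picture.

| Source | Left gap | Right gap |
|---|---|---|
| Picture taken right after prying | about 6.1 mm | about 5.8 mm |
| Last picture | about 5.6 mm | about 6.2 mm |
| Wedge depth with the stated bedding-in | 5.5 to 6.4 mm | 5.6 to 6.4 mm |

- **Wedge:** It seated at the same height it was taken from, with clear contact. The pictures afterwards show the collar flat on the block.
- **Bystanders:** The jar and sanding block show no shift between the first and last top views.
- **Look-alikes:** The pink and turquoise wedges ended up lying down. They looked upright in the first pictures, and the pink one was already down before I reached for anything. The arm did not touch the pink one, and its path stayed well above the turquoise one.

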